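Unclamp the mixer and weigh the short tube

TASK

The tubes on the bench mixer are held down by a bar. First lift the bar out of its two open brackets and lay it flat, grip upwards, inside the long shallow tray; then take the short tube out of the mixer and lay it centred in the V cradle on the balance. Leave the two long tubes lying in the mixer and let go of everything.

Things in the scene. Friction and masses are not known exactly. Their poses are not given: they have to be found in the camera images.
- bar: Aluminium retaining bar: flat strip 280 mm long (its y), 24 wide (x), 8 thick (z), with a square grip post 18 x 18 mm standing on its middle, top 60 mm above the strip's underside. Origin: centre of the strip's underside, z up. 140 to 260 g. Starts lying loose in the mixer's two brackets, 3 mm above the tubes and square to them.
- mixer: Bench mixer, fixed, white with an aluminium plate 110 x 290 mm (top at z = 54 mm). Origin: centre of its underside. Bar brackets at y = +/-125 mm, 12 mm long in y: U-slots 32 mm wide in x, open at the top, floor at z = 102, sides to z = 118 mm. Three tubes lie along x at y = -75, 0, 75 mm in any order, each in two V saddles 8 mm wide at x = +/-32 mm; between these, fingers have room.
- short_tube: The short one of the three capped tubes on the mixer, white with a grey cap: cylinder 30 mm in diameter, 100 mm long, 42 to 84 g. Origin: middle of its axis, 30 mm above the mixer's plate; x runs along the axis to the cap. Lies level under the bar. Another short tube, standing upright on the bench, is not part of the job.
- long_tube_1: A long tube, 30 mm in diameter and 150 mm long, otherwise the same look; lies in the mixer and stays there. Origin: middle of its axis, x along the axis.
- long_tube_2: The other long tube, the same.
- tray: Shallow open steel tray fixed on the bench, 338 mm long (x), 118 mm wide (y), 18 mm high, walls and floor 4 mm thick. Origin: centre of its underside.
- cradle (a point): Cradle on the pan of the small white balance (200 x 150 mm, fixed): two V saddles, 8 mm wide, 32 mm either side of this point along x, tops 2 mm below it. The point is where the middle of the tube's axis lies when seated and centred; x is the direction of the tube's axis (cap either way). The plate under the saddles (84 x 50 mm) is 30 mm below the point.
There are look-alikes about, which are no part of the job. Leave any yellow look-alike of the part that bears cradle alone. What is shaped like the short_tube but blue or pink is not meant.

How it is judged:
By the outcome, as a careful person would: the job done as asked, in the order asked, and still so for the second after the job is handed in, with the robot touching nothing.
It also fails if it takes over 64 s, if anything falls off the work surface, if the arm or the gripper's body presses on something with over 40 N, if the wrist force passes 120 N, or if a joint passes its speed limit or range.

ROBOT

A 6-joint arm with a two-finger parallel gripper is mounted at the origin on the work surface. World frame = base frame: x ahead of the robot, y to its left, z up, the work surface at z = 0. Lengths are in mm, angles in rad, forces in N, time in s.
With the tool pointing down it reaches from about 350 to 975 mm from the base axis. Payload 7.1 kg.
Tool frame: the origin (TCP) lies on the centre line of the jaws, within the pads' length; the fingertips stand 8 mm ahead of it and the grasp point (between the pads) lies 11 mm behind it; z points along the fingers, x is the direction in which the jaws open and shut, and the axes are right-handed (so a half turn about z gives the same grasp; the last joint's range is limited). The gripper opens to 88 mm and grips with 3 to 60 N. Pads are 20 mm wide; open, the fingers measure 115 mm over their backs; the gripper's body (75 mm by 178 mm) begins 61 mm behind the grasp point.
Start: joints at [-1.325, 0.423, 1.63, -0, 1.089, -0.019], TCP at [163.591, -603.194, 230.675] pointing down, gripper open.
Joint ranges: [-3, 3], [-0.9, 2.11], [0.09, 2.58], [-1.31, 4.45], [0.11, 2.69], [-2.54, 2.54]. Speed limits (rad/s): [2.39, 2.39, 3.01, 3.14, 3.14, 3.14].

INTERFACE

Orientations are given as a rotation vector (axis times angle).
In Python, from workcell import ctrl gives the robot as it stands.
- The arm moves only by the shell command python3 -m handwheel 'ROWS'. ROWS is JSON, a list of rows, each a list of 3 entries, a list of its own where there are three numbers: the turn, a rotation vector about the tool's x, y, z in rad, then the shift along the tool's x, y, z in mm, then the opening, from 0 (shut) to 1 (fully open). In form: [[[ax, ay, az], [tx, ty, tz], jaw], ...]. A call has exactly 10 rows; each row shifts and turns the pose as measured when the row begins, along the tool's axes as they then stand; what a row does not reach is not made up. A row lasts 1/12 s, in which the tool goes at most 41.7 mm and 7.16 degrees, less where a joint would pass 70% of its speed; a pose out of reach is approached as far as the arm can. A call with a gripper value outside its range is refused whole. The fingers move at their own pace and stop on an object; the grip force is fixed at half the most. Time passes only in rows, so rows that do not move let the fingers close, or fill a call up. It gives the time, the measured TCP pose, the force and the opening at its end, in the units of the state.
- ctrl.get_obs(): the state, without advancing time (a new reading comes with each control period).
- ctrl.get_image(name): name is "scene" or "top" or "wrist"; returns a dict with "pixels" (420x560x3 uint8, red, green, blue), "camera_matrix" (3x3 intrinsics, pixels), "rvec" (rotation vector, rad) and "tvec" (3), from world to camera coordinates, as OpenCV has them. Camera axes: x right, y down, z forward; pixel columns grow to the right and rows downward; lengths in mm; the calibration is good to about 2 mm. A picture is of the moment at which its call begins. There is no depth.
- ctrl.close_job(): hands the job in, once; it reports no verdict.
Trained networks look in a picture, given as the dict that the camera call returned (one of the last four; its "shot" number tells which), for a name from the list of things; names that differ only in an ending like _2 or _b are one class to them, and where a whole thing is asked for, a point or a joint stands for the part that bears it (a point fixed in the world has none). Each returns a list of dicts, best first, with "score" (0 to 1); they miss things now and then, are a little off and sometimes report something else, mostly with a low value. They report only what shows in the picture. A call takes as long as a camera call. They do not tell look-alikes from the thing itself.
- ctrl.look_for(picture, query): "position" ([x, y, z] in mm, in the coordinates of the camera as it stood for that picture, good to about 4 mm: the middle of the surface that is visible of it).
- ctrl.spot_point(picture, query): "position" ([x, y, z] in mm, in the coordinates of the camera as it stood for that picture, good to about 4 mm: a listed point, or the origin of a listed thing).
The state is a dict: "t": time; "qpos": joint angles; "qvel": joint speeds; "joint_torque": joint torques, N m; "ee_pos": TCP position; "orientation": TCP orientation; "ft_force": force on the tool from outside, world axes, zero at the start; "moment": the same for the moment, N m; "width": finger opening in mm.
Only numpy, scipy, OpenCV 4.12 (cv2) and the standard library are available. Lean on these libraries where they do the work, as an engineer would, in place of code of your own. Each camera call takes 0.05 s, during which the arm holds its last target.

## Working session

There is one attempt and no reset: what is moved stays moved. The work goes in short steps, Python scripts to look and compute and a shell command to move; the robot and the scene stay as the last step left them, time stands still between calls to the robot, and variables do not carry over. Pictures are saved under pics/ and viewed, and the job is handed in when it is done.

```bash
ls; mkdir -p pics; cat > h.py <<'E'
import numpy as np, cv2, json
from workcell import ctrl
def shot(name, fn=None):
    p=ctrl.get_image(name)
    if fn: cv2.imwrite('pics/'+fn, cv2.cvtColor(p['pixels'],cv2.COLOR_RGB2BGR))
    return p
def RT(p):
    return cv2.Rodrigues(np.array(p['rvec'],float))[0], np.array(p['tvec'],float).ravel()
def c2w(p,x):
    R,t=RT(p); return R.T@(np.array(x,float)-t)
def proj(p,X):
    X=np.array(X,float).reshape(-1,3)
    return cv2.projectPoints(X,np.array(p['rvec'],float),np.array(p['tvec'],float),np.array(p['camera_matrix'],float),None)[0].reshape(-1,2)
def px2w(p,uv,z):
    R,t=RT(p);K=np.array(p['camera_matrix'],float)
    d=R.T@np.linalg.solve(K,[uv[0],uv[1],1.]); c=-R.T@t
    return c+d*(z-c[2])/d[2]
def look(p,q):
    for n in('look_for','spot_point'):
        for r in getattr(ctrl,n)(p,q):
            w=c2w(p,r['position']); print(q,n,round(r['score'],2),w.round(1),'px',proj(p,w)[0].round(0))
E
python3 - <<'E'
from h import *
o=ctrl.get_obs(); print({k:np.round(v,3).tolist() for k,v in o.items()})
for n in('scene','top','wrist'):
    p=shot(n,n+'0.png'); R,t=RT(p); print(n,p['shot'],(-R.T@t).round(0))
    if n!='wrist':
        for q in('bar','mixer','short_tube','tray','cradle'): look(p,q)
E
```

```text
pics
{'t': 0.0, 'qpos': [-1.325, 0.424, 1.631, -0.0, 1.089, -0.019], 'qvel': [0.001, 0.0, 0.001, 0.0, 0.0, -0.0], 'joint_torque': [0.0, -54.462, -27.367, 0.064, 0.023, -0.0], 'ee_pos': [163.465, -602.682, 229.909], 'orientation': [-2.495, 1.908, 0.002], 'ft_force': [0.284, -0.312, 0.251], 'moment': [0.009, -0.013, 0.018], 'width': 87.939}
scene 1 [ 971. -514. 1018.]
bar look_for 0.86 [ 548.6 -252.6  112.9] px [195. 319.]
bar spot_point 0.73 [ 542.  -240.5  102.7] px [197. 316.]
mixer look_for 0.64 [ 562.6 -268.6   52.3] px [200. 339.]
mixer spot_point 0.85 [ 537.4 -239.1   -0.7] px [203. 333.]
short_tube look_for 0.7 [ 538.3 -169.5   95.3] px [215. 293.]
short_tube look_for 0.54 [356.4 -98.5  26.9] px [183. 256.]
short_tube spot_point 0.77 [350.  -90.3  14.5] px [184. 255.]
short_tube spot_point 0.66 [ 804.9 -268.3   14.8] px [288. 401.]
short_tube spot_point 0.55 [ 522.2 -167.3   82.5] px [211. 292.]
tray spot_point 0.75 [531.5  97.7   3.8] px [274. 239.]
tray spot_point 0.15 [ 541.6 -237.4   84.3] px [199. 318.]
cradle look_for 0.88 [531.6 287.9  41.7] px [307. 189.]
cradle look_fo
[... 484 characters left out ...]
0.]
short_tube look_for 0.6 [ 793.4 -267.1   28. ] px [410. 146.]
short_tube look_for 0.57 [ 526.6 -167.8   96.4] px [384. 228.]
short_tube spot_point 0.79 [347.1 -91.4  12.3] px [353. 289.]
short_tube spot_point 0.57 [ 516.4 -169.2   84.1] px [384. 232.]
short_tube spot_point 0.57 [ 796.9 -269.5   14.5] px [409. 146.]
tray look_for 0.56 [527.6  96.5   5.9] px [292. 229.]
tray spot_point 0.7 [ 5.271e+02  9.800e+01 -1.000e-01] px [292. 229.]
cradle look_for 0.65 [332.4 611.7  43.7] px [120. 290.]
cradle look_for 0.64 [515.5 314.2  39.6] px [221. 231.]
cradle spot_point 0.72 [552.7 324.4  84.8] px [216. 217.]
cradle spot_point 0.68 [362.5 634.6  86.7] px [107. 281.]
wrist 3 [ 227. -588.  384.]
```

View pics/scene0.png

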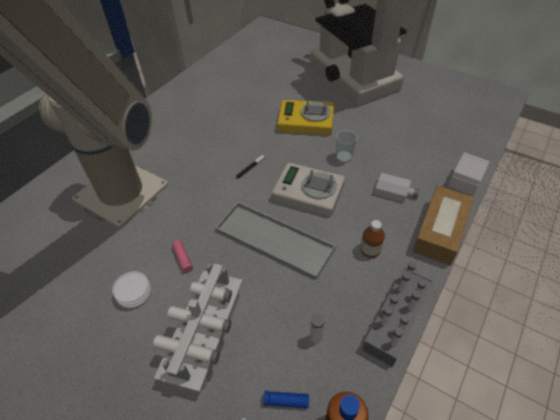

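View pics/top0.png

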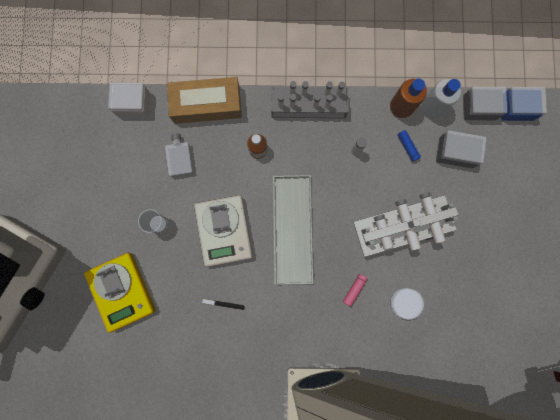

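```bash
python3 - <<'E'
import cv2
a=cv2.imread('pics/top0.png'); cv2.imwrite('pics/topm.png',cv2.resize(a[125:310,330:450],None,fx=3.2,fy=3.2,interpolation=2))
cv2.imwrite('pics/topc.png',cv2.resize(a[180:330,60:340],None,fx=2.8,fy=2.8,interpolation=2))
E
```

```text
(no output)
```

View pics/topm.png

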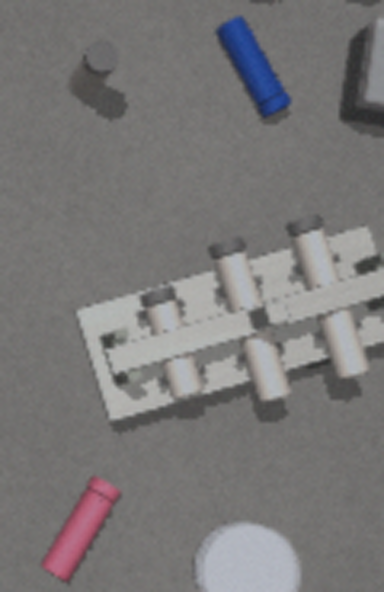

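View pics/topc.png

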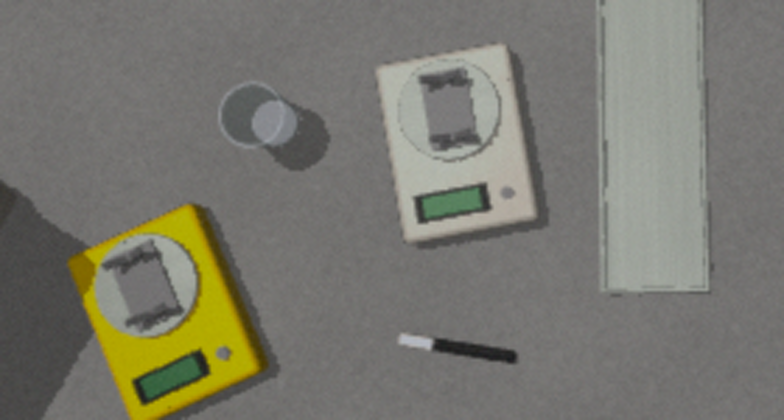

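Candidates for the short tube in the top view:
- (384,230), white with a grey cap, in the mixer's +y slot. It is visibly shorter than the tubes at (409,224) and (436,218).
- (361,146), the upright decoy.
- (409,146), blue.
- (355,290), pink.

I choose (384,230). For the cradle I choose the white balance at (221,218), not the yellow one at (113,282). Next I'll fit the poses with overlays.

```bash
cat >> h.py <<'E'
def pose(x,y,z,yaw_deg):
    a=np.radians(yaw_deg); R=np.array([[np.cos(a),-np.sin(a),0],[np.sin(a),np.cos(a),0],[0,0,1]])
    return lambda P: np.array(P,float).reshape(-1,3)@R.T+[x,y,z]
def rect(cx,cy,lx,ly,z): return [[cx+s*lx/2,cy+t*ly/2,z] for s,t in((1,1),(1,-1),(-1,-1),(-1,1))]
def overlay(p,fn,polys,crop=None,s=3):
    im=cv2.cvtColor(p['pixels'],cv2.COLOR_RGB2BGR)
    x0,y0,x1,y1=crop or (0,0,560,420); im=cv2.resize(im[y0:y1,x0:x1],None,fx=s,fy=s,interpolation=cv2.INTER_CUBIC)
    for P,col in polys:
        uv=((proj(p,P)-[x0,y0]+.5)*s).round().astype(int); cv2.polylines(im,[uv.reshape(-1,1,2)],True,col,1)
    cv2.imwrite('pics/'+fn,im)
G,Rd,B=(0,255,0),(0,0,255),(255,0,0)
def model(mix,tray,cr):
    m=pose(*mix); t=pose(*tray); c=pose(*cr); L=[]
    L.append((m(rect(0,0,110,290,54)),G)); L.append((m(rect(0,0,24,280,110)),Rd)); L.append((m(rect(0,0,18,18,162)),B))
    L.append((m(rect(0,75,100,30,84)),Rd))
    L.append((t(rect(0,0,338,118,18)),G)); L.append((c(rect(0,0,100,30,0)),Rd)); L.append((c(rect(0,0,84,50,-30)),G));L.append((c(rect(0,0,72,30,-2)),B))
    return L
E
python3 - <<'E'
from h import *
M=model((538,-240,0,14.5),(527.5,97.8,0,0),(553.5,321,85,8))
p=shot('top'); overlay(p,'ov1.png',M,(190,150,465,300),2.9)
p=shot('scene'); overlay(p,'ov2.png',M,(140,150,360,400),2.4)
E
```

```text
(no output)
```

View pics/ov1.png

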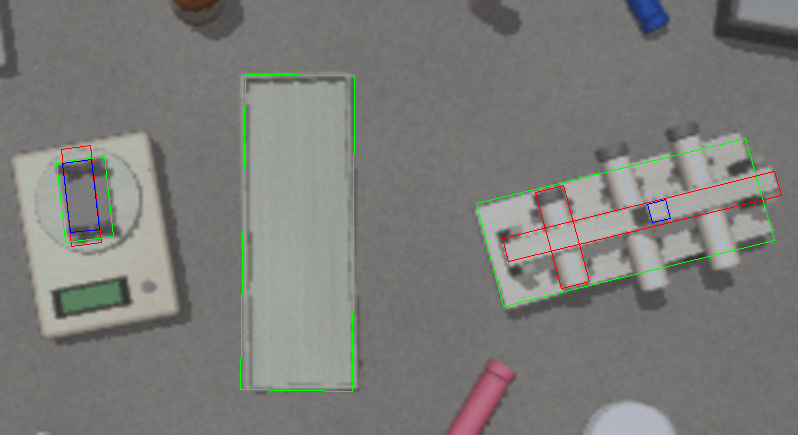

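View pics/ov2.png

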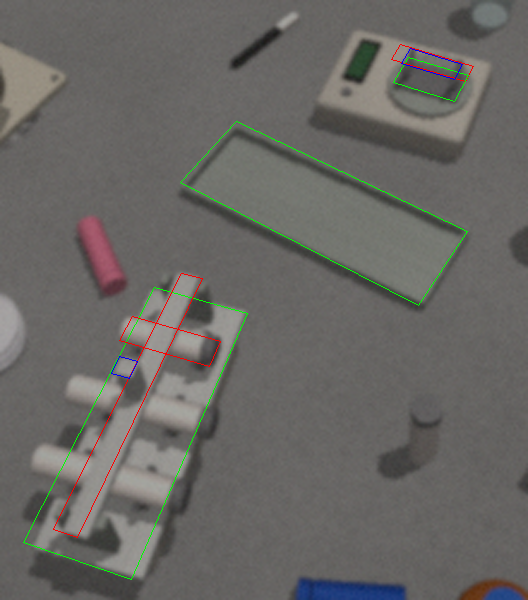

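The overlays agree within a few mm: mixer at (538,-240) yaw 14.5°, tray at (527.5,98) yaw about 0, cradle at (553.5,321,85) yaw about 8°. I'll take the wrist camera over the mixer.

```bash
cat >> h.py <<'E'
def Rdown(yaw): # tool x at world angle yaw, z down
    a=np.radians(yaw); x=[np.cos(a),np.sin(a),0]; z=[0,0,-1]; return np.array([x,np.cross(z,x),z]).T
def plan(x,y,z,yaw,n=10,jaw=1,step=36,deg=6.3):
    o=ctrl.get_obs(); P=np.array(o['ee_pos'],float); R=cv2.Rodrigues(np.array(o['orientation'],float))[0]
    print('t',round(o['t'],2),'now',P.round(1),'yaw',np.degrees(np.arctan2(R[1,0],R[0,0])).round(2),'F',np.round(o['ft_force'],1),'w',round(o['width'],1))
    T=np.array([x,y,z],float); Rt=Rdown(yaw); rows=[]
    for k in range(n):
        d=T-P; left=n-k; s=min(np.linalg.norm(d)/left,step) ; d=d/max(np.linalg.norm(d),1e-9)*s
        rv=cv2.Rodrigues(R.T@Rt)[0].ravel(); a=np.linalg.norm(rv); rv=rv/max(a,1e-9)*min(a/left,np.radians(deg))
        rv=np.round(rv,3); sh=np.round(R.T@d,1); rows.append([(rv+0.).tolist(),(sh+0.).tolist(),jaw])
        P=P+R@sh; R=R@cv2.Rodrigues(rv)[0]
    print(str(rows).replace(' ','')); print('left',np.linalg.norm(T-P).round(1),np.degrees(np.linalg.norm(cv2.Rodrigues(R.T@Rt)[0])).round(2))
E
python3 -c "
from h import *
plan(510,-265,330,14.5,n=20,jaw=0.6)"
```

```text
t 1.25 now [ 163.6 -603.2  230.7] yaw -74.83 F [0.2 0.1 0.8] w 88.0
[[[0.0,0.0,-0.078],[-11.8,-21.1,-5.0],0.6],[[0.0,0.0,-0.078],[-10.1,-22.0,-5.0],0.6],[[0.0,0.0,-0.078],[-8.4,-22.7,-5.0],0.6],[[0.0,0.0,-0.078],[-6.6,-23.3,-5.0],0.6],[[0.0,0.0,-0.078],[-4.7,-23.7,-5.0],0.6],[[0.0,0.0,-0.078],[-2.9,-24.0,-5.0],0.6],[[0.0,0.0,-0.078],[-1.0,-24.2,-5.0],0.6],[[0.0,0.0,-0.078],[0.9,-24.2,-4.9],0.6],[[0.0,0.0,-0.078],[2.8,-24.0,-5.0],0.6],[[0.0,0.0,-0.078],[4.7,-23.8,-4.9],0.6],[[0.0,0.0,-0.078],[6.5,-23.3,-5.0],0.6],[[0.0,0.0,-0.078],[8.3,-22.7,-4.9],0.6],[[0.0,0.0,-0.078],[10.0,-22.0,-5.0],0.6],[[0.0,0.0,-0.078],[11.7,-21.2,-4.9],0.6],[[0.0,0.0,-0.078],[13.4,-20.2,-5.0],0.6],[[0.0,0.0,-0.078],[14.9,-19.1,-4.9],0.6],[[0.0,0.0,-0.078],[16.3,-17.9,-5.0],0.6],[[0.0,0.0,-0.078],[17.7,-16.6,-4.9],0.6],[[0.0,0.0,-0.078],[18.9,-15.1,-5.0],0.6],[[0.0,0.0,-0.077],[20.0,-13.6,-4.9],0.6]]
left 0.1 0.0
```

```bash
python3 -m handwheel '[[[0,0,-0.08],[-12,-21,-5],0.6],[[0,0,-0.08],[-10,-22,-5],0.6],[[0,0,-0.08],[-8,-23,-5],0.6],[[0,0,-0.08],[-7,-23,-5],0.6],[[0,0,-0.08],[-5,-24,-5],0.6],[[0,0,-0.08],[-3,-24,-5],0.6],[[0,0,-0.08],[-1,-24,-5],0.6],[[0,0,-0.08],[1,-24,-5],0.6],[[0,0,-0.08],[3,-24,-5],0.6],[[0,0,-0.08],[5,-24,-5],0.6]]' && python3 -m handwheel '[[[0,0,-0.08],[6,-23,-5],0.6],[[0,0,-0.08],[8,-23,-5],0.6],[[0,0,-0.08],[10,-22,-5],0.6],[[0,0,-0.08],[12,-21,-5],0.6],[[0,0,-0.08],[13,-20,-5],0.6],[[0,0,-0.08],[15,-19,-5],0.6],[[0,0,-0.08],[16,-18,-5],0.6],[[0,0,-0.08],[18,-17,-5],0.6],[[0,0,-0.08],[19,-15,-5],0.6],[[0,0,-0.06],[20,-14,-5],0.6]]'
python3 - <<'E'
from h import *
plan(538,-240,200,14.5)
p=shot('wrist'); R,t=RT(p); print((-R.T@t).round(0))
for q in('bar','short_tube'): look(p,q)
overlay(p,'w1.png',model((538,-240,0,14.5),(527.5,97.8,0,0),(553.5,321,85,8)),None,1.4)
E
```

```text
t: 2.08
ee_pos: [336.4, -426.0, 281.5]
orientation: [3.052, -0.743, -0.001]
ft_force: [-0.4, -0.5, 0.6]
width: 52.8
t: 2.92
ee_pos: [502.6, -233.3, 335.3]
orientation: [3.093, 0.537, 0.002]
ft_force: [-0.6, 0.3, 0.1]
width: 52.8
t 2.92 now [ 502.6 -233.3  335.3] yaw 19.71 F [-0.6  0.3  0.1] w 52.8
[[[0.0,0.0,0.009],[3.1,1.8,13.5],1],[[0.0,0.0,0.009],[3.1,1.8,13.5],1],[[0.0,0.0,0.009],[3.1,1.7,13.5],1],[[0.0,0.0,0.009],[3.2,1.7,13.6],1],[[0.0,0.0,0.009],[3.2,1.7,13.5],1],[[0.0,0.0,0.009],[3.2,1.6,13.6],1],[[0.001,0.0,0.009],[3.2,1.6,13.5],1],[[0.0,0.0,0.009],[3.2,1.6,13.6],1],[[0.001,-0.001,0.009],[3.2,1.6,13.5],1],[[0.0,0.0,0.01],[3.2,1.6,13.6],1]]
left 0.0 0.03
[ 479. -172.  488.]
bar look_for 0.73 [ 526.8 -219.6  108.5] px [304. 179.]
bar spot_point 0.8 [ 537.9 -238.   103.7] px [307. 196.]
short_tube look_for 0.95 [344.3 -95.2  27.3] px [202.  32.]
short_tube look_for 0.76 [ 525.6 -165.8   96.9] px [319. 135.]
short_tube look_for 0.61 [ 791.8 -260.    24.3] px [452. 253.]
short_tube spot_point 0.95 [ 517.4 -168.1   80.1] px [310. 134.]
short_tube spot_point 0.77 [339.5 -96.7  17.9] px [200.  34.]
short_tube spot_point 0.71 [ 793.3 -270.4   14.2] px [447. 256.]
```

View pics/w1.png

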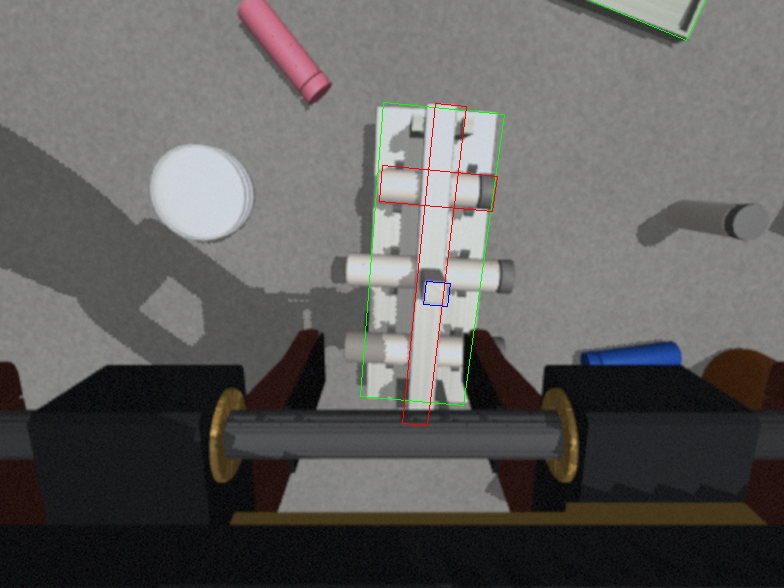

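The overlay is off by a couple of degrees here, so I'll measure the bar and plate edges closely.

```bash
python3 - <<'E'
from h import *
p=shot('wrist'); 
im=cv2.cvtColor(p['pixels'],cv2.COLOR_RGB2BGR); x0,y0,x1,y1=235,65,385,305
c=cv2.resize(im[y0:y1,x0:x1],None,fx=2.5,fy=2.5,interpolation=cv2.INTER_CUBIC)
for i in range(0,150,20): cv2.putText(c,str(x0+i),(int(i*2.5),8),0,.3,(0,0,255)); 
for i in range(0,240,20): cv2.putText(c,str(y0+i),(0,int(i*2.5)+4),0,.3,(0,0,255)); cv2.line(c,(20,int((i+.5)*2.5)),(26,int((i+.5)*2.5)),(0,0,255))
cv2.imwrite('pics/w2.png',c); np.savez('w2.npz',**{k:np.array(p[k]) for k in('pixels','camera_matrix','rvec','tvec')})
# intensity profiles
g=cv2.cvtColor(im,cv2.COLOR_BGR2GRAY)
for r in (85,100,115,150,165,215,225,260,270): print(r,g[r,255:370:1].tolist()[:115:2])
E
```

```text
85 [125, 130, 129, 134, 129, 128, 128, 140, 207, 212, 211, 211, 210, 212, 210, 210, 212, 210, 210, 204, 138, 190, 194, 191, 166, 156, 208, 212, 209, 210, 210, 208, 209, 211, 211, 205, 187, 179, 91, 175, 196, 196, 200, 211, 211, 210, 210, 211, 210, 210, 172, 137, 138, 136, 136, 133, 128, 128]
100 [133, 132, 132, 90, 87, 89, 87, 148, 209, 209, 209, 210, 185, 141, 137, 137, 139, 140, 139, 138, 137, 140, 139, 142, 122, 196, 212, 211, 211, 212, 211, 210, 210, 209, 209, 153, 145, 205, 209, 211, 212, 210, 211, 212, 211, 209, 209, 212, 210, 198, 130, 134, 136, 136, 133, 134, 134, 137]
115 [136, 134, 124, 87, 89, 89, 91, 178, 209, 211, 210, 210, 210, 209, 144, 105, 102, 120, 141, 137, 135, 138, 140, 139, 150, 208, 211, 211, 211, 212, 211, 210, 209, 211, 197, 199, 211, 210, 211, 210, 207, 207, 206, 205, 212, 212, 209, 210, 209, 153, 137, 137, 133, 134, 135, 135, 135, 130]
150 [101, 88, 88, 86, 84, 85, 135, 205, 206, 203, 194, 142, 138, 118, 97, 91, 96, 139, 138, 136, 140, 139, 136, 149, 209, 211, 209, 212, 211, 210, 211, 208, 212, 185, 160, 132, 135, 134, 131, 93, 101, 101, 123, 201, 210, 209,
[... 766 characters left out ...]
 204, 201, 199, 203, 206, 192, 191, 202, 199, 195, 197, 199, 202, 204, 205, 201, 207, 206, 203, 140, 131, 133, 129, 132, 129, 126, 131, 134, 130, 129, 133, 132, 138]
260 [130, 99, 88, 85, 93, 186, 192, 191, 194, 187, 180, 124, 107, 105, 123, 131, 134, 139, 127, 123, 148, 194, 194, 196, 200, 195, 195, 199, 199, 181, 171, 169, 173, 176, 171, 165, 168, 152, 31, 3, 10, 11, 1, 7, 11, 17, 29, 26, 28, 22, 21, 24, 26, 27, 29, 92, 126, 128]
270 [127, 92, 89, 87, 110, 193, 192, 194, 196, 197, 194, 193, 194, 190, 132, 87, 77, 81, 80, 90, 173, 192, 193, 196, 200, 193, 191, 198, 197, 167, 157, 168, 191, 193, 190, 194, 196, 143, 25, 11, 7, 10, 10, 21, 14, 7, 18, 15, 21, 24, 25, 26, 27, 25, 26, 26, 27, 26]
```

View pics/w2.png

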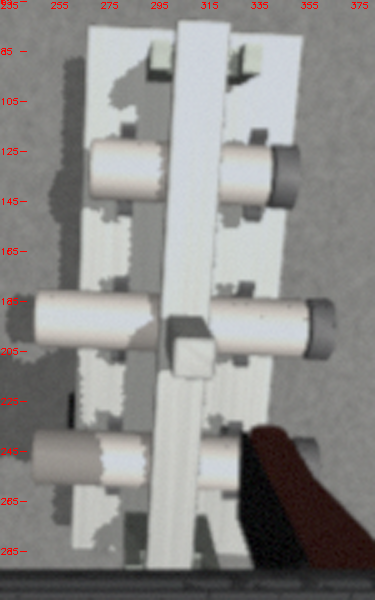

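```bash
python3 - <<'E'
from h import *
p=dict(np.load('w2.npz'))
def line(pts,z):
    W=np.array([px2w(p,q,z)[:2] for q in pts]); c=W.mean(0); d=np.linalg.svd(W-c)[2][0]; d*=np.sign(d[1]); return c,np.degrees(np.arctan2(-d[0],d[1])),W
b=line([(304.5,85),(304,100),(303.5,115),(301.5,150),(300.5,165),(297.8,215),(297,225),(295,260),(294.5,270)],110)
l=line([(270.5,85),(269.5,100),(268.8,115),(267.5,150),(264.5,260),(263.5,270)],54)
r=line([(355,85),(353.5,100),(352.5,115),(348.5,150),(347,165),(342.5,215),(341.5,225)],54)
for n,x in zip(('bar left','plate left','plate right'),(b,l,r)): print(n,x[0].round(1),x[1].round(2))
print('corners',px2w(p,(271,76),54).round(1),px2w(p,(355.8,80),54).round(1))
print('bar end',px2w(p,(307,73),110).round(1),px2w(p,(327,74),110).round(1))
print('post top',px2w(p,(312,207.8),162).round(1))
E
```

```text
bar left [ 519.9 -222.8] 17.03
plate left [ 479.5 -229.7] 16.84
plate right [ 574.8 -175. ] 16.72
corners [ 446.9 -119.2   54. ] [549.1 -88.2  54. ]
bar end [ 487.  -110.3  110. ] [ 508. -104.  110.]
post top [ 536.7 -239.8  162. ]
```

```bash
python3 - <<'E'
from h import *
M=model((538,-240.5,0,16.8),(527.5,97.8,0,0),(553.5,321,85,8))
p=shot('scene'); overlay(p,'ov4.png',M,(140,250,260,400),4)
E
```

```text
(no output)
```

View pics/ov4.png

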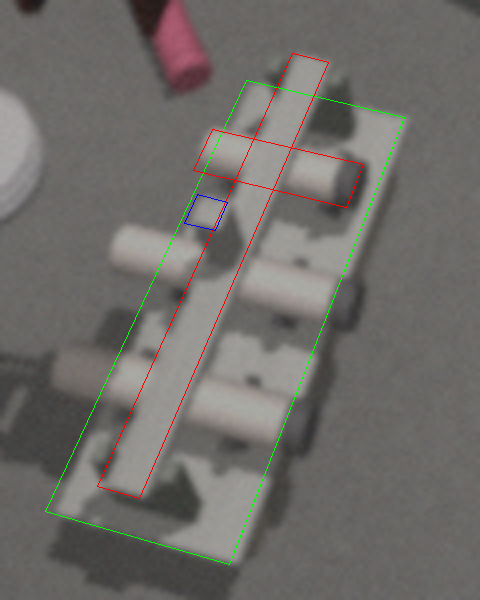

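The scene view confirms a bar yaw of about 16.8° and centre (538,-240.5). Approaching above the post.

```bash
python3 -c "
from h import *
plan(538,-240.5,195,16.8,jaw=0.6)"
```

```text
t 3.27 now [ 501.1 -235.   334.6] yaw 19.37 F [ 0.1 -0.4  0.7] w 53.0
[[[0.0,0.0,0.004],[3.3,1.7,14.0],0.6],[[0.0,0.0,0.005],[3.3,1.7,14.0],0.6],[[0.0,0.0,0.004],[3.3,1.7,14.0],0.6],[[0.0,0.0,0.005],[3.3,1.7,13.9],0.6],[[0.0,0.0,0.004],[3.3,1.7,14.0],0.6],[[0.0,0.0,0.005],[3.4,1.6,13.9],0.6],[[0.0,0.0,0.004],[3.3,1.6,14.0],0.6],[[0.001,0.0,0.005],[3.4,1.6,13.9],0.6],[[0.0,0.0,0.004],[3.4,1.6,14.0],0.6],[[0.001,0.0,0.005],[3.3,1.6,13.9],0.6]]
left 0.0 0.01
```

```bash
python3 -m handwheel '[[[0,0,0.005],[3.3,1.7,14],0.6],[[0,0,0.005],[3.3,1.7,14],0.6],[[0,0,0.005],[3.3,1.7,14],0.6],[[0,0,0.005],[3.3,1.7,14],0.6],[[0,0,0.005],[3.3,1.7,14],0.6],[[0,0,0.005],[3.3,1.7,14],0.6],[[0,0,0.005],[3.3,1.7,14],0.6],[[0,0,0.005],[3.3,1.7,14],0.6],[[0,0,0.005],[3.3,1.7,14],0.6],[[0,0,0.005],[3.3,1.7,14],0.6]]'
python3 - <<'E'
from h import *
plan(538,-240.5,132,16.8,jaw=0.6)
p=shot('wrist'); overlay(p,'w3.png',model((538,-240.5,0,16.8),(527.5,97.8,0,0),(553.5,321,85,8)),None,1.4)
p=shot('scene'); overlay(p,'s3.png',[],(120,200,300,400),3)
E
```

```text
t: 4.1
ee_pos: [532.9, -253.1, 190.8]
orientation: [3.109, 0.411, 0.005]
ft_force: [-0.2, 0.5, -0.1]
width: 52.7
t 4.1 now [ 532.9 -253.1  190.8] yaw 15.06 F [-0.2  0.5 -0.1] w 52.7
[[[0.001,0.0,-0.003],[0.8,-1.1,5.9],0.6],[[0.001,0.0,-0.003],[0.8,-1.1,5.9],0.6],[[0.0,0.0,-0.003],[0.8,-1.1,5.9],0.6],[[0.001,0.0,-0.003],[0.8,-1.1,5.9],0.6],[[0.0,0.0,-0.003],[0.8,-1.1,5.9],0.6],[[0.001,0.0,-0.003],[0.8,-1.1,5.9],0.6],[[0.0,-0.001,-0.003],[0.8,-1.1,5.8],0.6],[[0.001,0.0,-0.003],[0.9,-1.1,5.9],0.6],[[0.0,-0.001,-0.003],[0.9,-1.1,5.8],0.6],[[0.001,0.0,-0.003],[0.8,-1.1,5.9],0.6]]
left 0.1 0.02
```

View pics/w3.png

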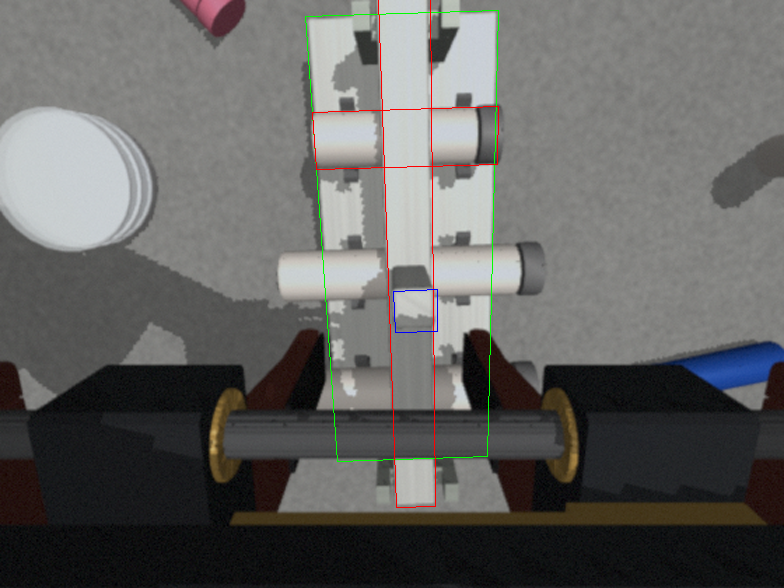

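View pics/s3.png

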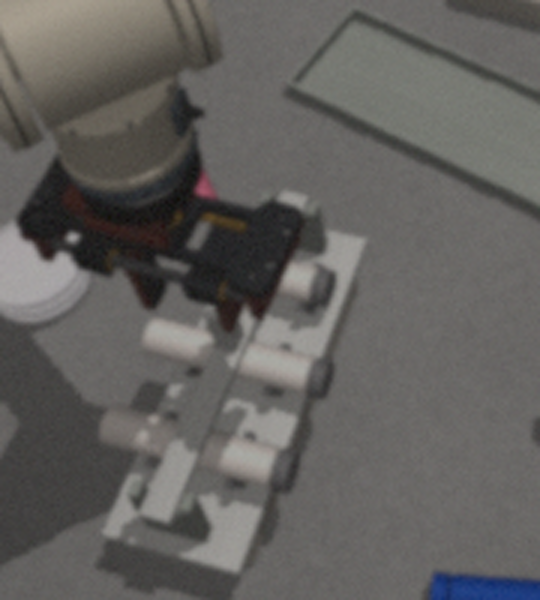

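The model fits the wrist view to about 1 px: the post at (414,310) matches, and the jaws straddle it. Descending in two parts.

```bash
python3 -m handwheel '[[[0,0,-0.006],[1.7,-2.2,2],0.6],[[0,0,-0.006],[1.7,-2.2,2],0.6],[[0,0,-0.006],[1.7,-2.2,2],0.6],[[0,0,-0.006],[1.7,-2.2,2],0.6],[[0,0,-0.006],[1.5,-2.2,5],0.6],[[0,0,0],[0,0,6],0.6],[[0,0,0],[0,0,6],0.6],[[0,0,0],[0,0,6],0.6],[[0,0,0],[0,0,6],0.6],[[0,0,0],[0,0,2],0.6]]'
python3 - <<'E'
from h import *
plan(538,-240.5,132,16.8,jaw=0.6)
E
```

```text
t: 5.03
ee_pos: [537.5, -240.2, 150.5]
orientation: [3.102, 0.46, 0.006]
ft_force: [-0.5, 0.1, -0.3]
width: 52.9
t 5.03 now [ 537.5 -240.2  150.5] yaw 16.88 F [-0.5  0.1 -0.3] w 52.9
[[[0.001,0.0,0.0],[0.0,0.0,1.9],0.6],[[0.001,0.0,0.0],[0.0,0.0,1.8],0.6],[[0.001,0.0,0.0],[0.0,0.0,1.9],0.6],[[0.001,0.0,0.0],[0.0,0.0,1.8],0.6],[[0.0,0.0,0.0],[0.1,0.1,1.9],0.6],[[0.001,-0.001,0.0],[0.0,0.0,1.8],0.6],[[0.0,0.0,0.0],[0.1,0.1,1.9],0.6],[[0.001,-0.001,0.0],[0.0,0.0,1.8],0.6],[[0.0,0.0,0.001],[0.1,0.1,1.9],0.6],[[0.001,-0.001,0.0],[0.1,0.0,1.8],0.6]]
left 0.1 0.04
```

```bash
python3 -m handwheel '[[[0.004,0,0],[0,0,5],0.6],[[0,0,0],[0,0,5],0.6],[[0,0,0],[0.3,0,5],0.6],[[0,0,0],[0.3,0.2,3.5],0.6],[[0,0,0],[0,0,0],0.6],[[0,0,0],[0,0,0],0],[[0,0,0],[0,0,0],0],[[0,0,0],[0,0,0],0],[[0,0,0],[0,0,0],0],[[0,0,0],[0,0,0],0]]'
python3 - <<'E'
from h import *
plan(538,-240.5,132,16.8,jaw=0)
E
```

```text
t: 5.87
ee_pos: [538.0, -240.6, 129.1]
orientation: [3.107, 0.46, 0.003]
ft_force: [0.2, 0.3, -0.3]
width: 22.9
t 5.87 now [ 538.  -240.6  129.1] yaw 16.85 F [ 0.2  0.3 -0.3] w 22.9
[[[0.0,0.0,0.0],[0.0,0.0,-0.3],0],[[0.0,0.0,0.0],[0.0,0.0,-0.3],0],[[0.0,0.0,0.0],[0.0,0.0,-0.3],0],[[0.0,0.0,0.0],[0.0,0.0,-0.3],0],[[0.0,0.0,0.0],[0.0,0.0,-0.3],0],[[0.0,0.0,0.0],[0.0,0.0,-0.3],0],[[0.0,0.0,0.0],[0.0,0.0,-0.3],0],[[0.0,-0.001,0.0],[0.0,0.0,-0.3],0],[[0.001,0.0,0.0],[0.0,-0.1,-0.3],0],[[0.0,-0.001,0.001],[0.0,0.0,-0.2],0]]
left 0.0 0.03
```

```bash
python3 -m handwheel '[[[0,0,0],[0,0,0],0],[[0,0,0],[0,0,0],0],[[0,0,0],[0,0,0],0],[[0,0,0],[0,0,-2],0],[[0,0,0],[0,0,-4],0],[[0,0,0],[0,0,-6],0],[[0,0,0],[0,0,-8],0],[[0,0,0],[0,0,-10],0],[[0,0,0],[0,0,-10],0],[[0,0,0],[0,0,-10],0]]'
python3 - <<'E'
from h import *
plan(527.5,98,185,90,n=20,jaw=0)
p=shot('scene'); overlay(p,'s4.png',[],(120,150,300,400),2.4)
E
```

```text
t: 6.7
ee_pos: [536.6, -239.9, 182.1]
orientation: [-3.107, -0.46, 0.002]
ft_force: [0.3, 0.6, -1.2]
width: 17.5
t 6.7 now [ 536.6 -239.9  182.1] yaw 16.85 F [ 0.3  0.6 -1.2] w 17.5
[[[0.0,0.0,-0.064],[4.5,-16.3,-0.1],0],[[0.0,0.0,-0.064],[5.5,-16.0,-0.1],0],[[0.0,0.0,-0.064],[6.5,-15.6,-0.1],0],[[0.0,0.0,-0.064],[7.5,-15.2,-0.1],0],[[0.0,0.0,-0.064],[8.4,-14.6,-0.1],0],[[0.0,0.0,-0.064],[9.4,-14.1,-0.1],0],[[0.0,0.0,-0.064],[10.2,-13.4,-0.1],0],[[0.0,0.0,-0.064],[11.1,-12.8,-0.1],0],[[0.0,0.0,-0.064],[11.9,-12.0,-0.1],0],[[0.0,0.0,-0.064],[12.6,-11.2,-0.2],0],[[0.0,0.0,-0.064],[13.3,-10.4,-0.1],0],[[0.0,0.0,-0.064],[14.0,-9.5,-0.2],0],[[0.0,0.0,-0.064],[14.5,-8.6,-0.1],0],[[0.0,0.0,-0.064],[15.1,-7.7,-0.2],0],[[0.0,0.0,-0.063],[15.5,-6.7,-0.1],0],[[0.0,0.0,-0.064],[15.9,-5.7,-0.2],0],[[0.0,0.0,-0.063],[16.2,-4.7,-0.1],0],[[-0.001,0.0,-0.064],[16.5,-3.7,-0.2],0],[[0.0,0.0,-0.063],[16.7,-2.6,-0.1],0],[[0.0,-0.001,-0.064],[16.9,-1.5,-0.2],0]]
left 0.0 0.04
```

View pics/s4.png

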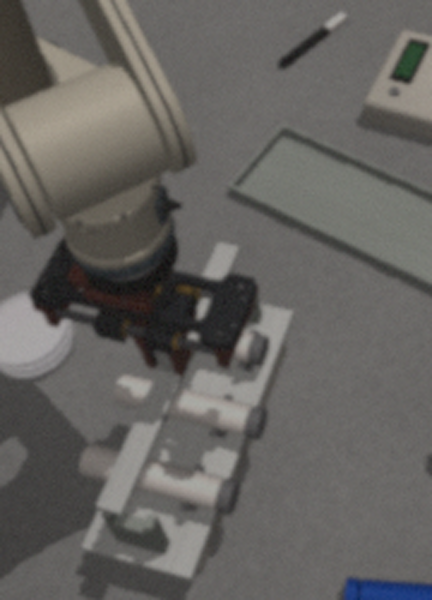

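The bar is out of its brackets and held. Carrying it to the tray while turning.

```bash
python3 -m handwheel '[[[0,0,-0.06],[4.5,-16,0],0],[[0,0,-0.06],[5.5,-16,0],0],[[0,0,-0.065],[6.5,-15.5,0],0],[[0,0,-0.065],[7.5,-15,0],0],[[0,0,-0.065],[8.5,-14.5,0],0],[[0,0,-0.065],[9.5,-14,0],0],[[0,0,-0.065],[10,-13.5,0],0],[[0,0,-0.065],[11,-13,0],0],[[0,0,-0.065],[12,-12,0],0],[[0,0,-0.065],[12.5,-11,0],0]]'
python3 - <<'E'
from h import *
plan(527.5,98,185,90,n=10,jaw=0)
E
```

```text
t: 7.58
ee_pos: [536.0, -69.8, 192.9]
orientation: [2.777, 1.442, 0.018]
ft_force: [-0.6, -0.1, -1.4]
width: 18.1
t 7.58 now [536.  -69.8 192.9] yaw 54.87 F [-0.6 -0.1 -1.4] w 18.1
[[[0.002,0.0,-0.061],[13.2,-10.4,0.7],0],[[0.002,0.0,-0.061],[13.8,-9.5,0.7],0],[[0.002,0.0,-0.061],[14.4,-8.7,0.7],0],[[0.002,0.0,-0.061],[14.9,-7.8,0.7],0],[[0.002,0.0,-0.062],[15.4,-6.8,0.7],0],[[0.001,0.0,-0.061],[15.7,-5.9,0.8],0],[[0.002,0.0,-0.062],[16.1,-4.9,0.8],0],[[0.001,0.0,-0.061],[16.4,-3.9,0.8],0],[[0.001,0.0,-0.062],[16.5,-2.9,0.7],0],[[0.002,0.001,-0.061],[16.7,-1.9,0.8],0]]
left 0.0 0.02
```

```bash
python3 -m handwheel '[[[0.002,0,-0.06],[13,-10.5,1],0],[[0.002,0,-0.06],[14,-9.5,1],0],[[0.002,0,-0.06],[14.5,-8.5,1],0],[[0.002,0,-0.06],[15,-8,1],0],[[0.002,0,-0.06],[15.5,-7,1],0],[[0.002,0,-0.06],[15.5,-6,1],0],[[0.002,0,-0.06],[16,-5,1],0],[[0.002,0,-0.06],[16,-4,1],0],[[0.002,0,-0.06],[12,-3,1],0],[[0.002,0,-0.05],[6,-2,1],0]]'
python3 - <<'E'
from h import *
plan(527.5,98,60,90,n=10,jaw=0)
p=shot('wrist'); overlay(p,'w5.png',model((538,-240.5,0,16.8),(527.5,97.8,0,0),(553.5,321,85,8)),None,1.4)
p=shot('top'); overlay(p,'t5.png',model((538,-240.5,0,16.8),(527.5,97.8,0,0),(553.5,321,85,8))[4:],(180,130,400,310),3.3)
E
```

```text
t: 8.42
ee_pos: [525.6, 92.1, 189.0]
orientation: [2.208, 2.229, 0.008]
ft_force: [-0.3, -0.7, -1.6]
width: 18.1
t 8.42 now [525.6  92.1 189. ] yaw 90.55 F [-0.3 -0.7 -1.6] w 18.1
[[[0.001,0.0,0.001],[0.6,0.1,12.9],0],[[0.001,0.0,0.001],[0.6,0.1,12.9],0],[[0.001,0.0,0.001],[0.6,0.1,12.9],0],[[0.0,0.0,0.001],[0.6,0.2,12.9],0],[[0.001,0.0,0.001],[0.6,0.1,12.9],0],[[0.0,0.0,0.001],[0.6,0.2,12.9],0],[[0.001,0.0,0.001],[0.6,0.2,12.9],0],[[0.0,0.0,0.001],[0.5,0.2,12.9],0],[[0.001,0.0,0.001],[0.6,0.1,12.9],0],[[0.0,-0.001,0.001],[0.5,0.2,12.9],0]]
left 0.0 0.04
```

View pics/w5.png

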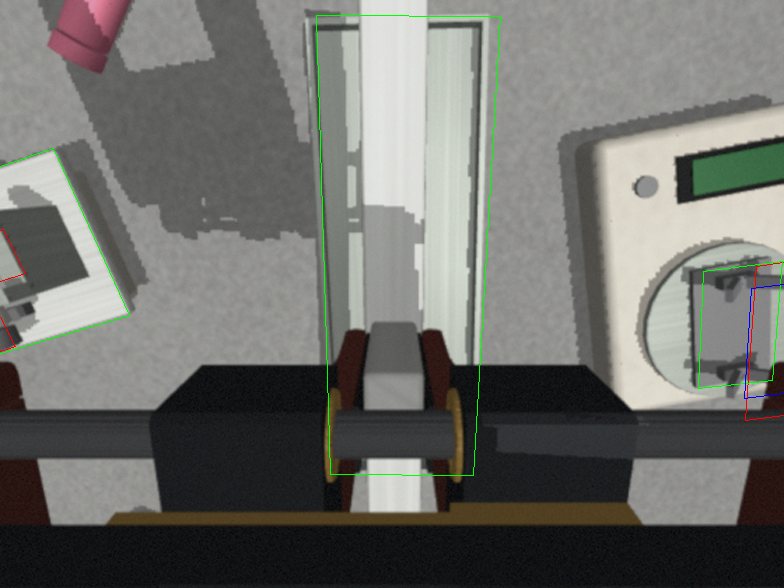

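View pics/t5.png

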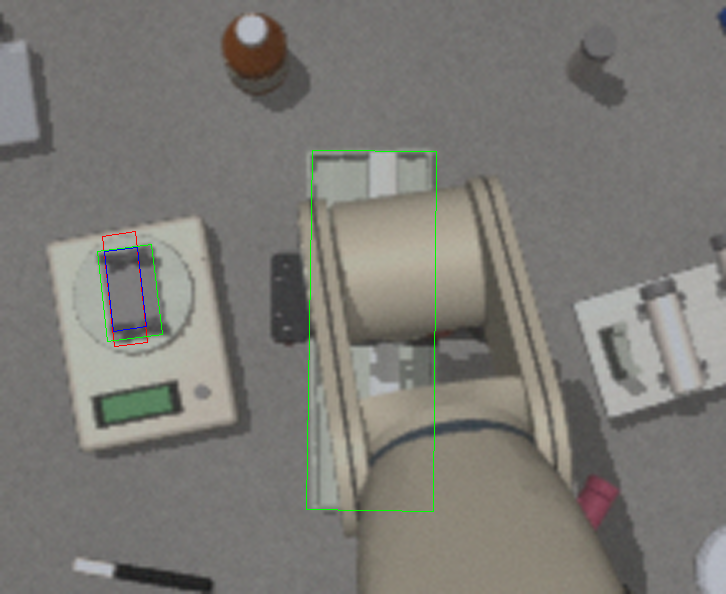

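Both views show the bar inside the tray outline. In the wrist view the bar edges at columns 360–430 sit between the tray walls at 306 and 490. The tray yaw is about +1°. Lowering.

```bash
python3 -m handwheel '[[[0,0,0],[0.8,0,10],0],[[0,0,0],[0.8,0,14],0],[[0,0,0],[0.8,0.2,15],0],[[0,0,0],[0.8,0.2,16],0],[[0,0,0],[0.8,0.2,16],0],[[0,0,0],[0.5,0.2,15],0],[[0,0,0],[0.5,0.2,14],0],[[0,0,0],[0.5,0.2,12],0],[[0,0,0],[0,0,8],0],[[0,0,0],[0,0,4],0]]'
python3 - <<'E'
from h import *
plan(527.5,98,31.5,91,n=10,jaw=0)
E
```

```text
t: 9.35
ee_pos: [530.8, 92.0, 58.7]
orientation: [2.231, 2.199, 0.016]
ft_force: [-0.2, 0.6, -0.7]
width: 17.8
t 9.35 now [530.8  92.   58.7] yaw 89.18 F [-0.2  0.6 -0.7] w 17.8
[[[0.001,0.0,-0.003],[0.6,-0.4,2.7],0],[[0.001,0.0,-0.003],[0.6,-0.4,2.7],0],[[0.001,0.0,-0.003],[0.6,-0.4,2.7],0],[[0.002,0.0,-0.003],[0.6,-0.4,2.7],0],[[0.001,0.0,-0.003],[0.6,-0.3,2.7],0],[[0.002,0.0,-0.003],[0.6,-0.3,2.7],0],[[0.001,0.0,-0.003],[0.6,-0.3,2.7],0],[[0.002,0.0,-0.004],[0.6,-0.4,2.7],0],[[0.001,0.0,-0.003],[0.6,-0.3,2.8],0],[[0.002,0.0,-0.004],[0.5,-0.3,2.7],0]]
left 0.1 0.03
```

```bash
python3 -m handwheel '[[[0.004,0,-0.006],[1.2,-0.7,3],0],[[0.004,0,-0.006],[1.2,-0.7,4],0],[[0.003,0,-0.006],[1.2,-0.7,4],0],[[0.003,0,-0.006],[1.2,-0.7,4],0],[[0,0,-0.006],[1.2,-0.7,4],0],[[0,0,0],[0,0,3],0],[[0,0,0],[0,0,2],0],[[0,0,0],[0,0,0.5],0],[[0,0,0],[0,0,0],0],[[0,0,0],[0,0,0],0]]'
python3 - <<'E'
from h import *
plan(527.5,98,31.5,91,n=5,jaw=0)
p=shot('scene'); overlay(p,'s6.png',[],(180,130,380,320),3)
E
```

```text
t: 10.18
ee_pos: [528.4, 98.2, 32.6]
orientation: [-2.203, -2.24, -0.001]
ft_force: [-0.0, 0.8, -1.8]
width: 17.8
t 10.18 now [528.4  98.2  32.6] yaw 90.94 F [-0.   0.8 -1.8] w 17.8
[[[0.0,0.0,0.0],[0.0,-0.2,0.2],0],[[0.0,0.0,0.0],[0.0,-0.2,0.2],0],[[0.0,0.0,0.0],[-0.1,-0.2,0.2],0],[[0.0,0.0,-0.001],[0.0,-0.1,0.3],0],[[0.001,-0.001,0.0],[-0.1,-0.2,0.2],0]]
left 0.0 0.03
```

View pics/s6.png

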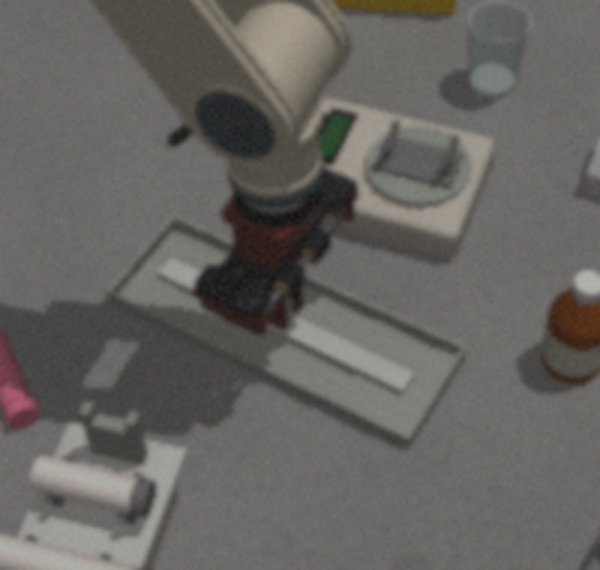

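```bash
python3 -m handwheel '[[[0,0,0],[0,0,0.5],0],[[0,0,0],[0,0,0.5],0],[[0,0,0],[0,0,0.5],0],[[0,0,0],[0,0,0.5],0],[[0,0,0],[0,0,0],0],[[0,0,0],[0,0,0],0],[[0,0,0],[0,0,0],0],[[0,0,0],[0,0,0],0],[[0,0,0],[0,0,0],0],[[0,0,0],[0,0,0],0]]'
```

```text
t: 11.07
ee_pos: [528.9, 98.1, 31.3]
orientation: [2.203, 2.239, 0.003]
ft_force: [0.2, 0.3, -0.1]
width: 18.1
```

Contact: the weight has come off the wrist. Releasing and rising.

```bash
python3 -m handwheel '[[[0,0,0],[0,0,0],0.55],[[0,0,0],[0,0,0],0.55],[[0,0,0],[0,0,0],0.55],[[0,0,0],[0,0,0],0.55],[[0,0,0],[0,0,0],0.55],[[0,0,0],[0,0,-8],0.55],[[0,0,0],[0,0,-14],0.55],[[0,0,0],[0,0,-20],0.55],[[0,0,0],[0,0,-25],0.55],[[0,0,0],[0,0,-25],0.55]]'
python3 - <<'E'
from h import *
plan(516.3,-168.7,220,106.8,n=10,jaw=0.55)
p=shot('wrist','w7.png')
E
```

```text
t: 11.9
ee_pos: [525.4, 97.5, 123.4]
orientation: [-2.2, -2.236, 0.009]
ft_force: [1.3, -0.2, 0.1]
width: 48.1
t 11.9 now [525.4  97.5 123.4] yaw 90.92 F [ 1.3 -0.2  0.1] w 48.1
[[[-0.001,0.0,-0.028],[-26.6,-1.4,-9.6],0.55],[[-0.001,0.0,-0.028],[-26.6,-2.1,-9.6],0.55],[[-0.001,0.0,-0.028],[-26.5,-2.9,-9.6],0.55],[[-0.001,0.0,-0.028],[-26.4,-3.6,-9.7],0.55],[[-0.001,0.0,-0.028],[-26.3,-4.3,-9.7],0.55],[[-0.001,0.0,-0.027],[-26.1,-5.1,-9.7],0.55],[[0.0,0.0,-0.028],[-26.0,-5.8,-9.6],0.55],[[-0.001,0.0,-0.027],[-25.8,-6.5,-9.7],0.55],[[0.0,0.0,-0.028],[-25.6,-7.2,-9.6],0.55],[[-0.001,0.0,-0.027],[-25.5,-7.8,-9.7],0.55]]
left 0.0 0.03
```

View pics/w7.png

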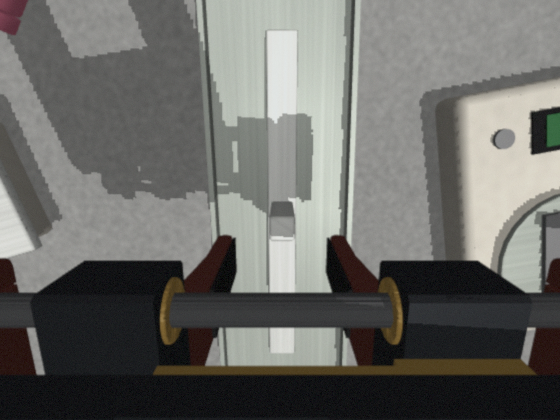

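The bar lies flat and roughly central in the tray with its post up (post at px (282,220)), and the jaws are clear of it. Now to the short tube.

```bash
python3 -m handwheel '[[[0,0,-0.02],[-15,-1,-12],0.55],[[0,0,-0.028],[-26,-2,-12],0.55],[[0,0,-0.028],[-28,-3,-12],0.55],[[0,0,-0.028],[-28,-4,-12],0.55],[[0,0,-0.028],[-28,-4.5,-12],0.55],[[0,0,-0.028],[-28,-5,-12],0.55],[[0,0,-0.028],[-28,-6,-10],0.55],[[0,0,-0.028],[-28,-6.5,-8],0.55],[[0,0,-0.028],[-25,-7,-4],0.55],[[0,0,-0.02],[-15,-7,-2],0.55]]'
python3 - <<'E'
from h import *
plan(516.3,-168.7,150,106.8,n=10,jaw=0.55)
p=shot('wrist'); overlay(p,'w8.png',model((538,-240.5,0,16.8),(527.5,97.8,0,1),(553.5,321,85,8)),None,1.4)
look(p,'short_tube'); print(ctrl.get_obs()['qpos'])
E
```

```text
t: 12.78
ee_pos: [519.0, -163.7, 237.9]
orientation: [1.858, 2.52, 0.011]
ft_force: [0.6, 0.3, 0.8]
width: 48.6
t 12.78 now [ 519.  -163.7  237.9] yaw 107.21 F [0.6 0.3 0.8] w 48.6
[[[0.001,0.0,0.001],[-0.4,-0.5,8.8],0.55],[[0.001,0.001,0.001],[-0.4,-0.5,8.8],0.55],[[0.001,0.0,0.001],[-0.4,-0.5,8.8],0.55],[[0.001,0.001,0.001],[-0.4,-0.5,8.8],0.55],[[0.001,0.0,0.001],[-0.4,-0.5,8.8],0.55],[[0.001,0.001,0.0],[-0.3,-0.5,8.8],0.55],[[0.001,0.0,0.001],[-0.4,-0.4,8.8],0.55],[[0.002,0.001,0.0],[-0.4,-0.5,8.7],0.55],[[0.001,0.0,0.001],[-0.3,-0.4,8.8],0.55],[[0.002,0.001,0.0],[-0.4,-0.4,8.7],0.55]]
left 0.1 0.02
short_tube look_for 0.76 [340.8 -99.   30.2] px [397.  40.]
short_tube look_for 0.55 [ 515.5 -167.6   96.6] px [280. 195.]
short_tube spot_point 0.92 [ 518.3 -166.3   83.2] px [281. 195.]
short_tube spot_point 0.65 [340.2 -98.6  17. ] px [393.  42.]
[-0.32705968  0.29129467  1.81278529  0.00448807  1.02676616 -2.19722593]
```

View pics/w8.png

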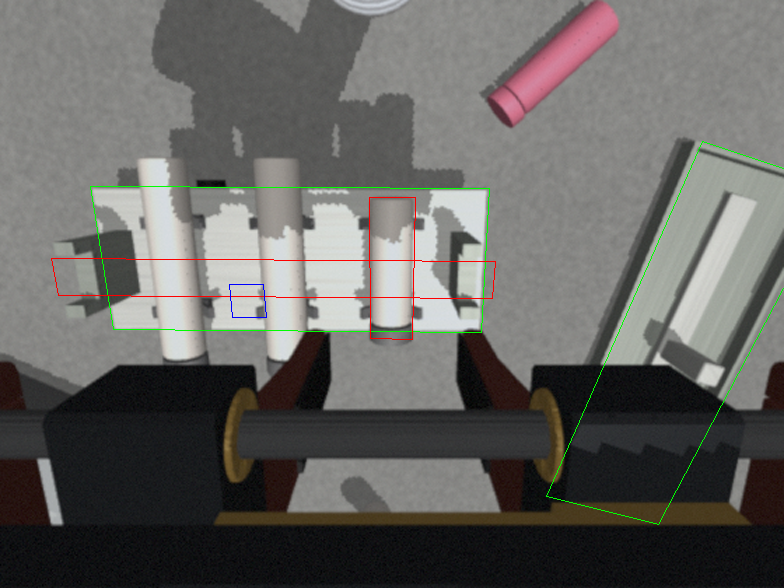

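The short tube is the right one: it is visibly shorter than its two neighbours, and the jaws line up over it. I'll do one closer check of its position along its axis.

```bash
python3 -m handwheel '[[[0.003,0,0],[-0.8,-0.5,5],0.55],[[0.003,0,0],[-0.8,-0.5,10],0.55],[[0.002,0,0],[-0.8,-0.5,12],0.55],[[0.002,0.002,0],[-0.8,-0.5,12],0.55],[[0.002,0.002,0],[-0.8,-0.5,12],0.55],[[0,0,0],[0,-0.5,10],0.55],[[0,0,0],[0,-0.5,8],0.55],[[0,0,0],[0,-0.5,5],0.55],[[0,0,0],[0,0,0],0.55],[[0,0,0],[0,0,0],0.55]]'
python3 - <<'E'
from h import *
plan(516.3,-168.7,73,106.8,n=10,jaw=0.55)
p=shot('wrist'); m=pose(516.3,-168.7,84,16.8)
a=np.linspace(0,2*np.pi,24)
L=[(m(np.c_[np.full(24,s),15*np.cos(a),15*np.sin(a)]),c) for s,c in((50,Rd),(-50,Rd))]+[(m(rect(0,0,100,30,0)),G)]
overlay(p,'w9.png',L,(150,60,400,300),3)
look(p,'short_tube')
E
```

```text
t: 13.77
ee_pos: [513.3, -161.1, 150.9]
orientation: [-1.857, -2.521, 0.004]
ft_force: [0.2, -1.1, -0.3]
width: 48.0
t 13.77 now [ 513.3 -161.1  150.9] yaw 107.25 F [ 0.2 -1.1 -0.3] w 48.0
[[[-0.001,-0.001,0.001],[-0.9,0.1,7.8],0.55],[[-0.001,-0.001,0.001],[-0.9,0.1,7.8],0.55],[[-0.001,-0.001,0.001],[-0.8,0.1,7.8],0.55],[[-0.001,-0.001,0.001],[-0.8,0.1,7.8],0.55],[[-0.001,-0.001,0.001],[-0.8,0.1,7.8],0.55],[[-0.001,0.0,0.001],[-0.8,0.1,7.8],0.55],[[-0.001,-0.001,0.0],[-0.9,0.1,7.8],0.55],[[-0.001,0.0,0.001],[-0.8,0.1,7.8],0.55],[[0.0,-0.001,0.0],[-0.9,0.1,7.7],0.55],[[-0.001,0.0,0.001],[-0.8,0.1,7.8],0.55]]
left 0.0 0.02
short_tube look_for 0.92 [ 509.6 -169.4   93.5] px [273. 221.]
short_tube look_for 0.71 [ 350.2 -105.    33.5] px [415.  32.]
short_tube spot_point 0.78 [ 517.5 -168.6   83.7] px [271. 228.]
short_tube spot_point 0.7 [340.2 -97.6  17.8] px [420.  28.]
```

View pics/w9.png

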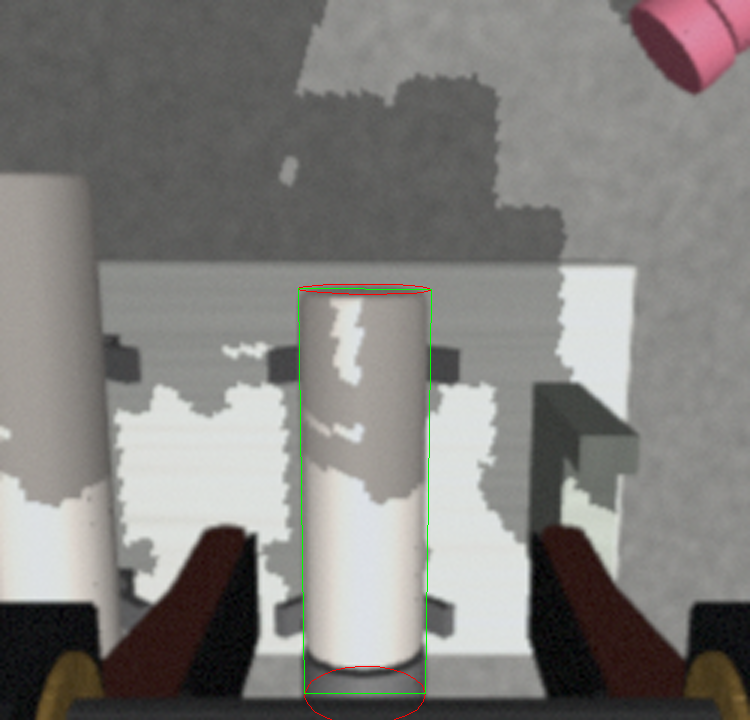

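The model is within about 1 mm (far end at row 291 against 287 on the overlay). The true middle is near (517.3,-168.5). Centring and descending.

```bash
python3 -c "
from h import *
plan(517.3,-168.5,73,106.8,n=10,jaw=0.55)"
python3 -m handwheel '[[[0,0,0.004],[-2,-0.5,2],0.55],[[0,0,0.004],[-2,-0.5,3],0.55],[[0,0,0],[-2,0,3],0.55],[[0,0,0],[-2,0,3],0.55],[[0,0,0],[-1,0,5],0.55],[[0,0,0],[0,0,5],0.55],[[0,0,0],[0,0,5],0.55],[[0,0,0],[0,0,2],0.55],[[0,0,0],[0,0,0],0.55],[[0,0,0],[0,0,0],0.55]]'
python3 -c "
from h import *
plan(517.3,-168.5,73,106.8,n=10,jaw=0.55)"
```

```text
t 13.92 now [ 513.8 -161.3  151.8] yaw 107.24 F [ 0.3 -0.3  0.8] w 48.5
[[[-0.001,-0.001,0.001],[-0.8,0.2,7.9],0.55],[[-0.001,-0.001,0.001],[-0.8,0.2,7.9],0.55],[[-0.001,-0.001,0.001],[-0.8,0.2,7.9],0.55],[[-0.001,0.0,0.001],[-0.8,0.1,7.9],0.55],[[-0.001,-0.001,0.001],[-0.8,0.1,7.9],0.55],[[0.0,0.0,0.001],[-0.8,0.2,7.9],0.55],[[-0.001,-0.001,0.0],[-0.8,0.1,7.9],0.55],[[0.0,0.0,0.001],[-0.8,0.1,7.8],0.55],[[-0.001,-0.001,0.0],[-0.9,0.2,7.9],0.55],[[0.0,0.0,0.001],[-0.8,0.1,7.8],0.55]]
left 0.0 0.03
t: 14.75
ee_pos: [516.6, -171.9, 122.4]
orientation: [-1.872, -2.516, 0.002]
ft_force: [-1.1, -0.0, -0.6]
width: 48.4
t 14.75 now [ 516.6 -171.9  122.4] yaw 106.7 F [-1.1 -0.  -0.6] w 48.4
[[[0.0,0.0,0.0],[0.3,0.2,4.9],0.55],[[-0.001,0.0,0.0],[0.3,0.2,4.9],0.55],[[0.0,0.0,0.0],[0.3,0.2,5.0],0.55],[[-0.001,-0.001,0.0],[0.3,0.2,4.9],0.55],[[0.0,0.0,0.0],[0.3,0.2,5.0],0.55],[[-0.001,-0.001,0.0],[0.3,0.2,4.9],0.55],[[0.0,0.0,0.0],[0.3,0.1,5.0],0.55],[[-0.001,-0.001,-0.001],[0.3,0.2,4.9],0.55],[[0.0,0.0,0.0],[0.3,0.1,5.0],0.55],[[-0.001,-0.001,-0.001],[0.3,0.2,4.9],0.55]]
left 0.1 0.03
```

```bash
python3 -m handwheel '[[[0,0,0],[1,0.6,2],0.55],[[0,0,0],[1,0.6,4],0.55],[[0,0,0],[1,0.5,6],0.55],[[0,0,0],[0,0,8],0.55],[[0,0,0],[0,0,8],0.55],[[0,0,0],[0,0,7],0.55],[[0,0,0],[0,0,5],0.55],[[0,0,0],[0,0,2],0.55],[[0,0,0],[0,0,0],0.55],[[0,0,0],[0,0,0],0.55]]'
python3 -c "
from h import *
plan(517.3,-168.5,73,106.8,n=10,jaw=0.55)"
```

```text
t: 15.58
ee_pos: [516.9, -167.6, 75.1]
orientation: [-1.871, -2.515, 0.002]
ft_force: [0.1, 0.2, -0.3]
width: 48.4
t 15.58 now [ 516.9 -167.6   75.1] yaw 106.72 F [ 0.1  0.2 -0.3] w 48.4
[[[-0.001,0.0,0.0],[-0.1,0.0,0.2],0.55],[[-0.001,-0.001,0.0],[-0.1,0.0,0.2],0.55],[[0.0,0.0,0.0],[-0.1,0.0,0.2],0.55],[[-0.001,-0.001,0.0],[-0.1,0.0,0.2],0.55],[[0.0,0.0,0.0],[-0.1,0.0,0.2],0.55],[[-0.001,-0.001,0.0],[-0.1,0.0,0.2],0.55],[[0.0,0.0,0.0],[-0.1,0.0,0.2],0.55],[[-0.001,-0.001,0.0],[-0.1,0.1,0.2],0.55],[[0.0,0.0,-0.001],[-0.1,0.0,0.3],0.55],[[-0.001,-0.001,0.0],[-0.1,0.1,0.2],0.55]]
left 0.0 0.04
```

Well centred, so I'm closing on the tube.

```bash
python3 -m handwheel '[[[0,0,0],[-0.5,0,1],0.4],[[0,0,0],[-0.4,0,1],0.4],[[0,0,0],[0,0,0],0.1],[[0,0,0],[0,0,0],0],[[0,0,0],[0,0,0],0],[[0,0,0],[0,0,0],0],[[0,0,0],[0,0,0],0],[[0,0,0],[0,0,0],0],[[0,0,0],[0,0,0],0],[[0,0,0],[0,0,0],0]]'
python3 -c "
from h import *
plan(517.3,-168.5,180,106.8,n=10,jaw=0)"
```

```text
t: 16.42
ee_pos: [517.3, -167.3, 74.4]
orientation: [-1.872, -2.514, -0.001]
ft_force: [0.5, -0.1, -0.2]
width: 29.0
t 16.42 now [ 517.3 -167.3   74.4] yaw 106.65 F [ 0.5 -0.1 -0.2] w 29.0
[[[0.0,-0.001,0.0],[0.0,-0.1,-10.6],0],[[0.0,-0.001,0.0],[-0.1,-0.1,-10.6],0],[[-0.001,-0.001,0.0],[-0.1,-0.1,-10.6],0],[[0.0,0.0,0.0],[-0.1,-0.1,-10.5],0],[[-0.001,-0.001,0.0],[-0.1,-0.1,-10.6],0],[[0.0,0.0,-0.001],[-0.1,0.0,-10.5],0],[[-0.001,-0.001,0.0],[-0.1,0.0,-10.6],0],[[0.0,0.0,-0.001],[-0.1,0.0,-10.5],0],[[-0.001,-0.001,0.0],[0.0,-0.1,-10.6],0],[[0.0,0.0,-0.001],[-0.1,0.0,-10.5],0]]
left 0.0 0.04
```

```bash
python3 -m handwheel '[[[0,0,0],[0,0,0],0],[[0,0,0],[0,0,-2],0],[[0,0,0],[0,0,-4],0],[[0,0,0],[0,0,-8],0],[[0,0,0],[0,0,-12],0],[[0,0,0],[0,0,-16],0],[[0,0,0],[0,0,-20],0],[[0,0,0],[0,0,-20],0],[[0,0,0],[0,0,-16],0],[[0,0,0],[0,0,-10],0]]'
python3 - <<'E'
from h import *
plan(553.5,321,200,98,n=20,jaw=0)
p=shot('scene'); overlay(p,'s10.png',[],(140,180,320,400),2.6)
p=shot('wrist'); overlay(p,'w10.png',[],(150,60,420,300),2.5)
E
```

```text
t: 17.25
ee_pos: [516.2, -167.6, 188.4]
orientation: [-1.87, -2.51, 0.002]
ft_force: [0.4, -0.5, -0.8]
width: 29.5
t 17.25 now [ 516.2 -167.6  188.4] yaw 106.63 F [ 0.4 -0.5 -0.8] w 29.5
[[[0.0,0.0,0.008],[22.9,8.8,-0.4],0],[[0.0,0.0,0.008],[22.9,8.6,-0.5],0],[[0.0,0.0,0.007],[23.0,8.4,-0.4],0],[[-0.001,0.0,0.008],[23.1,8.2,-0.5],0],[[0.0,-0.001,0.007],[23.1,8.1,-0.4],0],[[-0.001,0.0,0.008],[23.2,7.9,-0.5],0],[[0.0,-0.001,0.007],[23.3,7.7,-0.5],0],[[-0.001,0.0,0.008],[23.3,7.6,-0.5],0],[[0.0,-0.001,0.007],[23.4,7.4,-0.5],0],[[-0.001,0.0,0.008],[23.4,7.2,-0.5],0],[[0.0,-0.001,0.007],[23.5,7.0,-0.5],0],[[-0.001,0.0,0.008],[23.5,6.8,-0.5],0],[[0.0,-0.001,0.007],[23.6,6.7,-0.5],0],[[-0.001,0.0,0.008],[23.6,6.5,-0.5],0],[[0.0,-0.001,0.007],[23.7,6.3,-0.5],0],[[-0.001,0.0,0.008],[23.7,6.1,-0.5],0],[[0.0,-0.001,0.007],[23.8,6.0,-0.5],0],[[-0.001,0.0,0.008],[23.8,5.8,-0.6],0],[[0.0,-0.001,0.007],[23.9,5.6,-0.6],0],[[-0.001,0.0,0.008],[23.8,5.4,-0.6],0]]
left 0.1 0.02
```

View pics/s10.png

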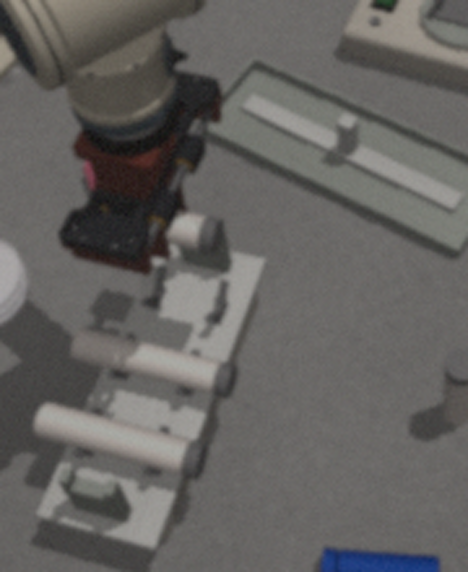

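View pics/w10.png

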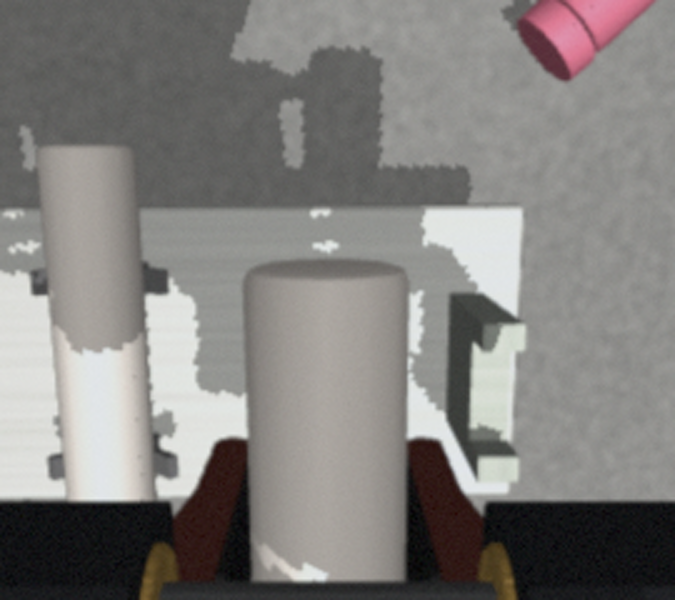

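The tube is gripped squarely and the long tubes are still in place. Before the traverse I'll check the obstacles around the balance.

```bash
python3 - <<'E'
from h import *
p=shot('top')
for n,uv,z in(('brown cap',(256,139),120),('beaker',(152,222),0),('beaker top',(158,225),90),('box',(178,158),40),('bal corner',(197,206),40),('bal',(238,197),40),('bal low right',(252,258),40)): print(n,px2w(p,uv,z).round(0))
plan(625,322,215,98,n=20,jaw=0)
E
```

```text
brown cap [780. 209. 120.]
beaker [544. 539.   0.]
beaker top [527. 494.  90.]
box [741. 455.  40.]
bal corner [591. 391.  40.]
bal [621. 266.  40.]
bal low right [435. 219.  40.]
t 17.4 now [ 516.  -167.5  186.8] yaw 106.63 F [-0.   0.5 -0.2] w 29.3
[[[0.0,0.0,0.008],[21.9,12.2,-1.3],0],[[0.0,0.0,0.008],[22.0,12.0,-1.3],0],[[-0.001,0.0,0.007],[22.1,11.9,-1.3],0],[[0.0,0.0,0.008],[22.2,11.7,-1.3],0],[[-0.001,-0.001,0.007],[22.3,11.5,-1.3],0],[[0.0,0.0,0.008],[22.3,11.4,-1.3],0],[[-0.001,-0.001,0.007],[22.4,11.2,-1.3],0],[[0.0,0.0,0.008],[22.5,11.0,-1.3],0],[[-0.001,-0.001,0.007],[22.6,10.9,-1.3],0],[[0.0,0.0,0.008],[22.7,10.7,-1.3],0],[[-0.001,-0.001,0.007],[22.8,10.5,-1.3],0],[[0.0,0.0,0.008],[22.8,10.4,-1.4],0],[[-0.001,-0.001,0.007],[22.9,10.2,-1.4],0],[[0.0,0.0,0.008],[23.0,10.0,-1.4],0],[[-0.001,-0.001,0.007],[23.1,9.8,-1.4],0],[[0.0,0.0,0.008],[23.1,9.7,-1.4],0],[[-0.001,-0.001,0.007],[23.2,9.5,-1.4],0],[[0.0,0.0,0.008],[23.3,9.3,-1.4],0],[[-0.001,-0.001,0.007],[23.4,9.2,-1.3],0],[[0.0,0.0,0.008],[23.4,9.0,-1.4],0]]
left 0.0 0.03
```

```bash
python3 -m handwheel '[[[0,0,0.008],[12,7,-2],0],[[0,0,0.008],[20,11,-2],0],[[0,0,0.008],[22,12,-2],0],[[0,0,0.008],[22,12,-2],0],[[0,0,0.008],[22,11.5,-2],0],[[0,0,0.008],[22.5,11.5,-2],0],[[0,0,0.008],[22.5,11,-2],0],[[0,0,0.008],[22.5,11,-2],0],[[0,0,0.008],[22.5,11,-2],0],[[0,0,0.008],[22.5,11,-2],0]]' && python3 -m handwheel '[[[0,0,0.007],[23,10.5,-1],0],[[0,0,0.007],[23,10.5,-1],0],[[0,0,0.007],[23,10,-1],0],[[0,0,0.007],[23,10,-1],0],[[0,0,0.007],[23,10,-1],0],[[0,0,0.007],[23,10,-1],0],[[0,0,0.007],[23,9.5,-1],0],[[0,0,0.007],[23,9,-1],0],[[0,0,0.007],[18,8,0],0],[[0,0,0.007],[10,4,0],0]]'
python3 - <<'E'
from h import *
plan(553.5,321,150,98,n=10,jaw=0)
p=shot('wrist'); look(p,'cradle'); overlay(p,'w11.png',model((538,-240.5,0,16.8),(527.5,97.8,0,1),(553.5,321,85,8))[4:],None,1.4)
E
```

```text
t: 18.23
ee_pos: [563.1, 69.2, 194.5]
orientation: [-1.972, -2.407, 0.024]
ft_force: [-0.1, 0.6, -0.7]
width: 29.3
t: 19.07
ee_pos: [611.2, 305.8, 183.6]
orientation: [-2.047, -2.325, 0.06]
ft_force: [0.7, -0.7, -0.3]
width: 29.5
t 19.07 now [611.2 305.8 183.6] yaw 97.27 F [ 0.7 -0.7 -0.3] w 29.5
[[[-0.006,-0.001,-0.001],[2.2,-5.3,3.7],0],[[-0.006,-0.001,-0.001],[2.2,-5.4,3.6],0],[[-0.006,-0.001,-0.001],[2.2,-5.4,3.6],0],[[-0.006,-0.001,-0.001],[2.3,-5.4,3.6],0],[[-0.006,-0.001,-0.001],[2.3,-5.4,3.5],0],[[-0.005,0.0,-0.002],[2.3,-5.4,3.5],0],[[-0.006,-0.001,-0.001],[2.3,-5.4,3.5],0],[[-0.005,0.0,-0.002],[2.2,-5.5,3.5],0],[[-0.006,-0.001,-0.001],[2.3,-5.5,3.4],0],[[-0.005,0.0,-0.002],[2.3,-5.4,3.4],0]]
left 0.1 0.03
cradle look_for 0.96 [505.  308.8  42.8] px [300.  93.]
cradle look_for 0.55 [564.4  96.8   3.3] px [ 83. 132.]
cradle spot_point 0.97 [547.4 318.4  88.8] px [309. 142.]
```

View pics/w11.png

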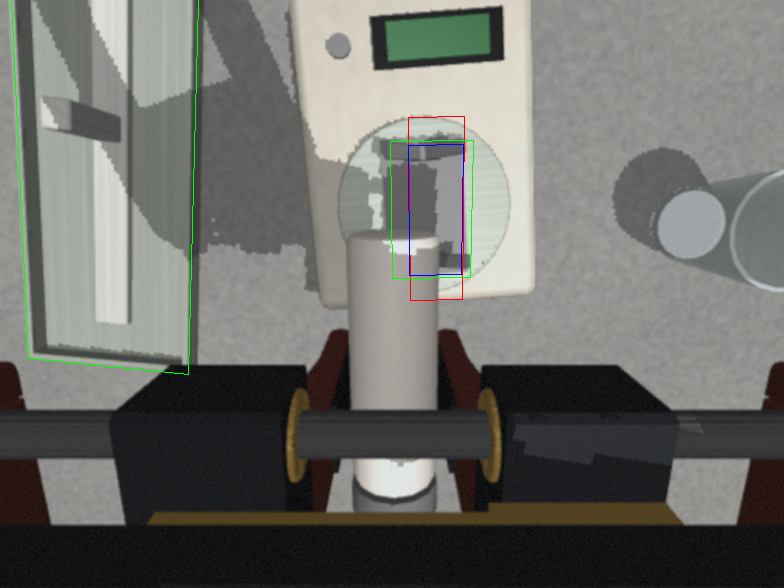

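The view is partly occluded and the tool picked up about 0.06 rad of tilt. I'll level it, back off slightly and measure the cradle properly.

```bash
python3 -c "
from h import *
plan(640,335,215,97.5,n=8,jaw=0)"
```

```text
t 19.22 now [610.8 303.8 183.9] yaw 97.29 F [-0.2 -0.6 -0. ] w 29.4
[[[-0.007,-0.001,0.0],[3.4,3.9,-4.1],0],[[-0.007,-0.001,0.0],[3.4,3.9,-4.1],0],[[-0.007,-0.001,-0.001],[3.4,3.9,-4.0],0],[[-0.007,-0.001,0.0],[3.4,4.0,-4.0],0],[[-0.007,-0.001,-0.001],[3.4,4.0,-4.0],0],[[-0.008,0.0,0.0],[3.4,4.0,-4.0],0],[[-0.007,-0.001,-0.001],[3.4,4.1,-3.9],0],[[-0.008,0.0,0.0],[3.5,4.1,-4.0],0]]
left 0.1 0.03
```

```bash
python3 -m handwheel '[[[-0.007,-0.001,0],[3.4,4,-4],0],[[-0.007,-0.001,0],[3.4,4,-4],0],[[-0.007,-0.001,0],[3.4,4,-4],0],[[-0.007,-0.001,0],[3.4,4,-4],0],[[-0.007,-0.001,0],[3.4,4,-4],0],[[-0.008,0,0],[3.4,4,-4],0],[[-0.007,0,0],[3.4,4,-4],0],[[-0.008,0,0],[3.4,4,-4],0],[[0,0,0],[0,0,0],0],[[0,0,0],[0,0,0],0]]'
python3 - <<'E'
from h import *
plan(553.5,321,150,98,n=10,jaw=0)
p=shot('wrist'); look(p,'cradle'); overlay(p,'w12.png',model((538,-240.5,0,16.8),(527.5,97.8,0,1),(553.5,321,85,8))[5:],(180,30,420,270),3.2)
overlay(p,'w12b.png',[],(230,80,350,200),5)
np.savez('w12.npz',**{k:np.array(p[k]) for k in('pixels','camera_matrix','rvec','tvec')})
E
```

```text
t: 20.05
ee_pos: [643.7, 332.5, 219.6]
orientation: [2.078, 2.35, 0.008]
ft_force: [-0.3, 0.6, -1.1]
width: 29.1
t 20.05 now [643.7 332.5 219.6] yaw 97.04 F [-0.3  0.6 -1.1] w 29.1
[[[0.001,0.0,-0.002],[0.0,-9.1,6.9],0],[[0.001,0.0,-0.002],[0.0,-9.1,6.9],0],[[0.001,0.0,-0.002],[0.0,-9.1,6.9],0],[[0.001,0.0,-0.002],[0.0,-9.1,6.9],0],[[0.001,0.0,-0.001],[0.0,-9.1,6.9],0],[[0.0,0.0,-0.002],[0.0,-9.1,7.0],0],[[0.001,0.0,-0.001],[0.1,-9.2,6.9],0],[[0.0,0.0,-0.002],[0.1,-9.1,7.0],0],[[0.001,0.0,-0.001],[0.1,-9.2,6.9],0],[[0.0,0.0,-0.002],[0.1,-9.1,7.0],0]]
left 0.0 0.02
cradle look_for 0.84 [534.3 312.2  44. ] px [276.  78.]
cradle look_for 0.4 [427.4 581.8   1.3] px [551.   8.]
cradle spot_point 0.72 [547.6 316.5  89.5] px [278.  88.]
```

View pics/w12.png

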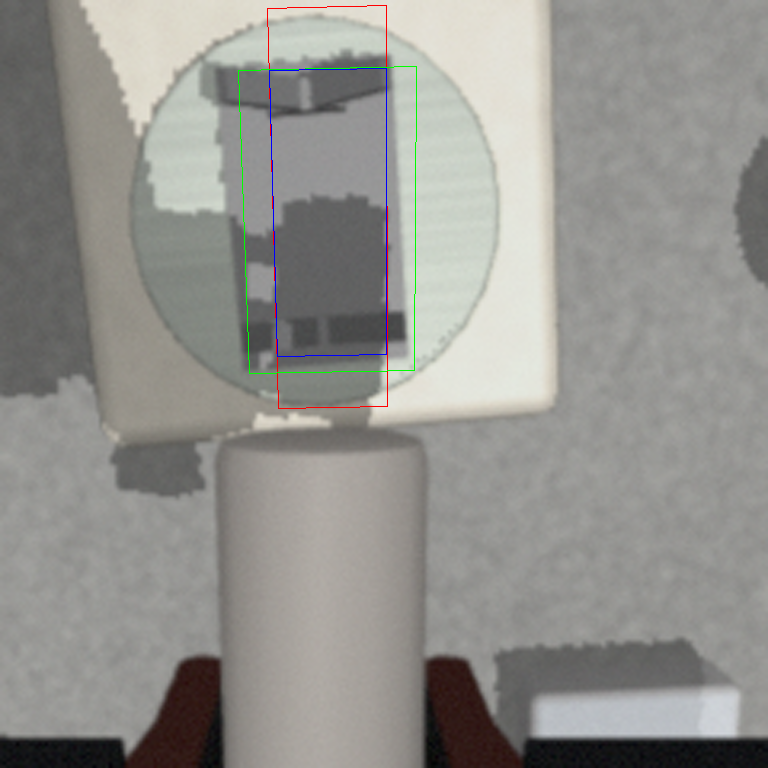

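View pics/w12b.png

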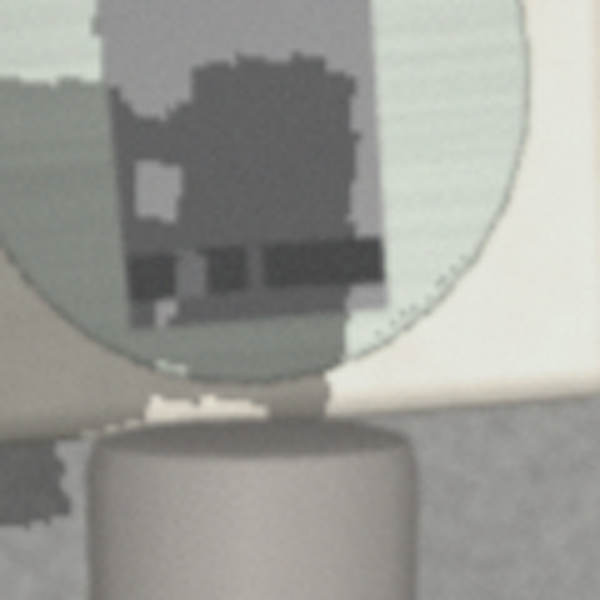

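```bash
python3 - <<'E'
from h import *
p=dict(np.load('w12.npz'))
b=lambda x,y:(230+x/5-.5,80+y/5-.5)
a=lambda x,y:(180+x/3.2-.5,30+y/3.2-.5)
for z in(55,58):
    bl,br=px2w(p,b(131,328),z),px2w(p,b(387,302),z); l2,r2=px2w(p,a(220,130),z),px2w(p,a(393,130),z)
    print(z,bl.round(1),br.round(1),np.linalg.norm(bl-br).round(1),'edge yaw',np.degrees(np.arctan2(*(br-bl)[:2])).round(1), [np.degrees(np.arctan2((q-s)[1],(q-s)[0])).round(1) for q,s in((l2,bl),(r2,br))], 'width far',np.linalg.norm(l2-r2).round(1))
# pan circle: left,right,top,bottom extents
for z in(40,48,50): print('pan',z,px2w(p,a(131,210),z).round(1),px2w(p,a(499,210),z).round(1),px2w(p,a(315,15),z).round(1),px2w(p,a(315,404),z).round(1))
R,t=RT(p);print((-R.T@t).round(1), R[2].round(3))
print('saddle v far',px2w(p,a(305,108),58).round(1),'near',px2w(p,b(254,272),60).round(1))
E
```

```text
55 [598.  300.5  55. ] [587.1 348.9  55. ] 49.6 edge yaw -12.7 [np.float64(-168.3), np.float64(-168.0)] width far 49.4
58 [597.8 300.7  58. ] [587.  348.7  58. ] 49.2 edge yaw -12.7 [np.float64(-168.3), np.float64(-168.0)] width far 49.0
pan 40 [555.5 260.4  40. ] [541.9 371.7  40. ] [495.3 309.6  40. ] [606.8 323.1  40. ]
pan 48 [556.  261.9  48. ] [542.7 370.5  48. ] [497.2 309.9  48. ] [606.1 323.1  48. ]
pan 50 [556.2 262.3  50. ] [542.9 370.2  50. ] [497.7 310.   50. ] [605.9 323.1  50. ]
[576.4 322.7 372.4] [ 0.249  0.029 -0.968]
saddle v far [523.6 310.4  58. ] near [584.5 322.8  60. ]
```

The wrist view gives the cradle yaw as about 12° (plate width checks at 49.5 mm) and centre near (551.5,316.3). The held tube's known pose will let me check the wrist camera's bias.

```bash
python3 - <<'E'
from h import *
p=shot('wrist'); o=ctrl.get_obs(); P=np.array(o['ee_pos']); Rr=cv2.Rodrigues(np.array(o['orientation']))[0]
print(P.round(1),o['t'])
a=np.linspace(0,2*np.pi,40)
def tb(s): # tube in tool frame: axis along tool y; at z=-9.6
    Q=np.c_[15*np.cos(a),np.full(40,s),15*np.sin(a)-9.6]; return Q@Rr.T+P
c=pose(551.5,316.3,85,12)
L=[(tb(-50),Rd),(tb(-30),Rd),(c(rect(0,0,84,50,-30)),G),(c([[-32,-15,-2],[-32,15,-2]]),B),(c([[32,-15,-2],[32,15,-2]]),B)]
overlay(p,'w13.png',L,(180,30,420,270),3.2)
p=shot('top'); overlay(p,'t13.png',L[2:],(190,190,250,250),9)
p=shot('scene'); overlay(p,'s13.png',L[2:],(280,140,370,230),7)
E
```

```text
[643.4 332.1 219. ] 20.25
```

View pics/w13.png

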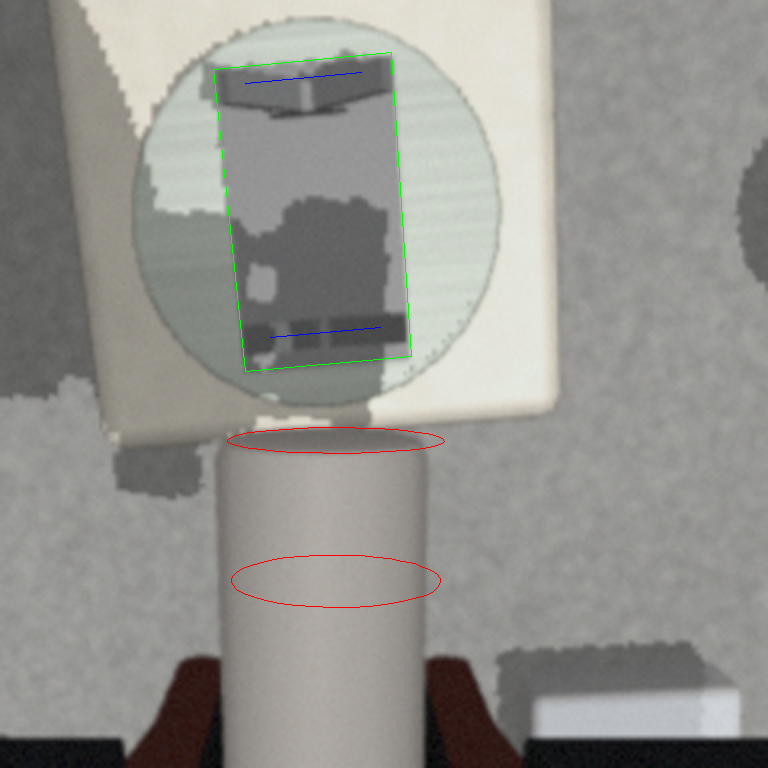

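View pics/t13.png

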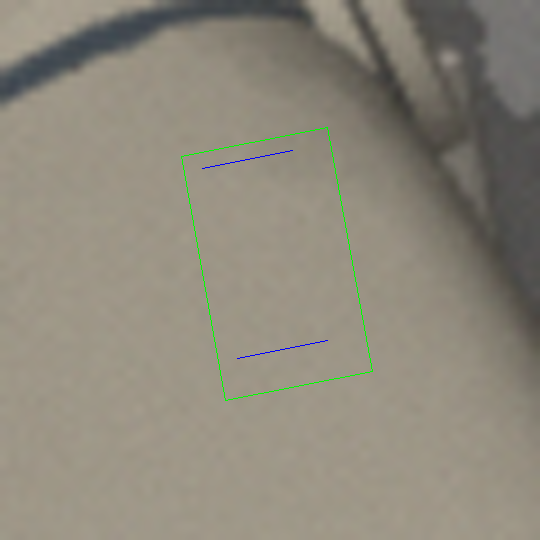

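View pics/s13.png

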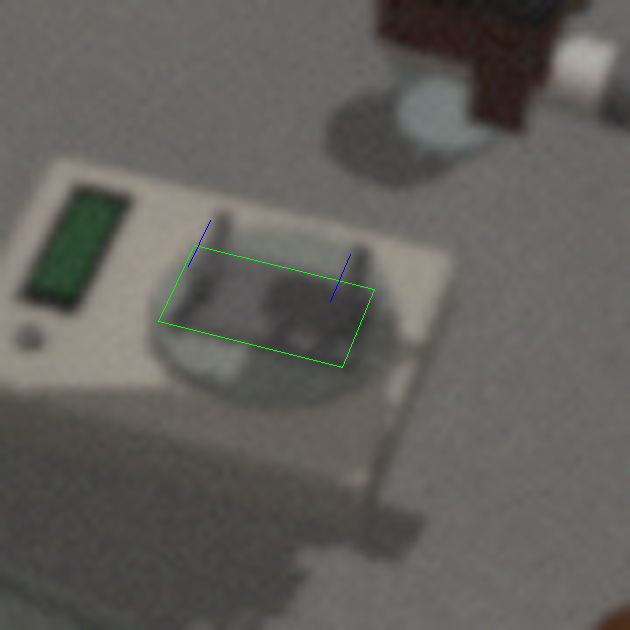

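The plate overlay fits the wrist picture exactly at (551.5,316.3), yaw 12°. The held tube appears about 2 mm to the left of its kinematic position, so the camera has a lateral bias. The true target is about (551.1,318.2). I'll move above it and check tube against cradle in the same picture.

```bash
python3 -c "
from h import *
plan(551.1,318.2,135,102,n=10,jaw=0)"
```

```text
t 20.35 now [643.4 332.  218.9] yaw 97.02 F [ 0.   0.6 -0.8] w 29.1
[[[0.001,0.0,-0.009],[-0.2,-9.4,8.3],0],[[0.001,0.0,-0.009],[-0.2,-9.4,8.3],0],[[0.0,0.0,-0.009],[-0.1,-9.4,8.4],0],[[0.001,0.0,-0.009],[0.0,-9.3,8.4],0],[[0.0,0.0,-0.008],[0.1,-9.3,8.4],0],[[0.001,0.0,-0.009],[0.2,-9.4,8.3],0],[[0.0,0.0,-0.008],[0.3,-9.3,8.4],0],[[0.001,0.0,-0.009],[0.3,-9.3,8.4],0],[[0.0,0.0,-0.008],[0.4,-9.4,8.4],0],[[0.001,0.001,-0.009],[0.5,-9.3,8.3],0]]
left 0.0 0.02
```

```bash
python3 -m handwheel '[[[0,0,-0.011],[0,-8,6],0],[[0,0,-0.011],[0,-12,9],0],[[0,0,-0.011],[0,-13,12],0],[[0,0,-0.011],[0,-13,12],0],[[0,0,-0.011],[0,-13,12],0],[[0,0,-0.011],[0,-13,12],0],[[0,0,-0.011],[0.5,-11,10],0],[[0,0,-0.011],[0.5,-7,7],0],[[0,0,0],[0.5,-4,3],0],[[0,0,0],[0,0,0],0]]'
cat > chk.py <<'E'
from h import *
import sys
p=shot('wrist'); o=ctrl.get_obs(); P=np.array(o['ee_pos']); Rr=cv2.Rodrigues(np.array(o['orientation']))[0]
a=np.linspace(0,2*np.pi,40)
def tb(s):
    Q=np.c_[15*np.cos(a),np.full(40,s),15*np.sin(a)-9.6]; return Q@Rr.T+P
c=pose(551.5,316.3,85,12)
L=[(tb(-50),Rd),(c(rect(0,0,84,50,-30)),G)]
overlay(p,sys.argv[1],L,(150,30,420,300),2.8)
plan(551.1,318.2,75.4,102,n=10,jaw=0)
E
python3 chk.py w14.png
```

```text
t: 21.18
ee_pos: [541.0, 314.6, 127.9]
orientation: [1.964, 2.448, 0.0]
ft_force: [0.0, 0.2, -0.2]
width: 29.8
t 21.23 now [541.6 314.8 128.3] yaw 102.51 F [-0.5  0.7 -0.4] w 29.4
[[[0.0,0.0,0.001],[0.1,1.0,5.3],0],[[0.0,0.0,0.001],[0.1,1.0,5.3],0],[[0.0,0.0,0.001],[0.1,1.0,5.3],0],[[0.0,0.0,0.001],[0.2,1.0,5.3],0],[[0.0,0.0,0.001],[0.1,1.0,5.3],0],[[0.001,0.0,0.001],[0.2,1.0,5.3],0],[[0.0,0.001,0.001],[0.2,1.0,5.3],0],[[0.001,0.0,0.001],[0.1,0.9,5.3],0],[[0.0,0.001,0.0],[0.1,1.0,5.2],0],[[0.001,0.0,0.001],[0.2,0.9,5.3],0]]
left 0.1 0.02
```

View pics/w14.png

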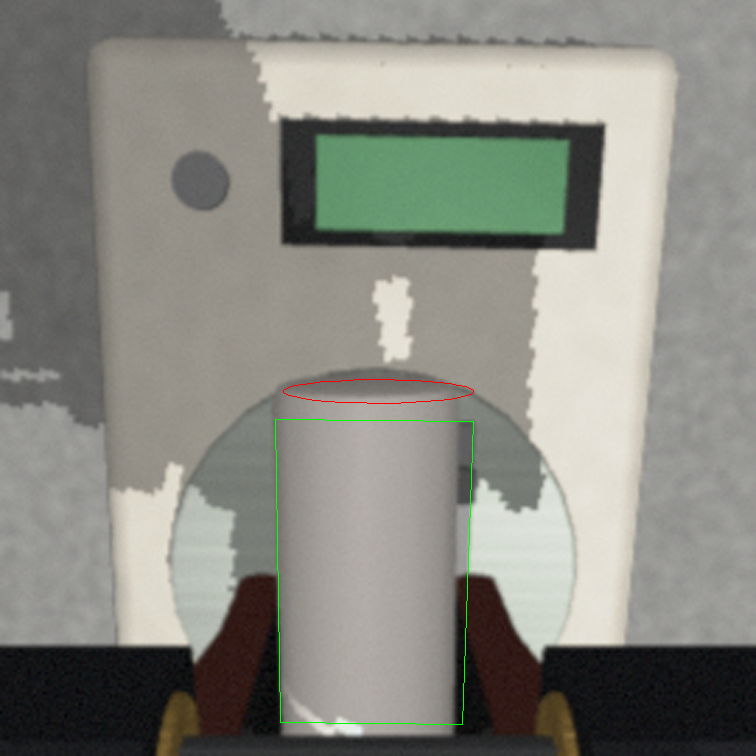

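```bash
python3 -m handwheel '[[[0,0,0],[0.4,2,0],0],[[0,0,0.004],[0.4,2,2],0],[[0,0,0.004],[0.4,2,3],0],[[0,0,0],[0.3,2,4],0],[[0,0,0],[0,1.5,5],0],[[0,0,0],[0,0,6],0],[[0,0,0],[0,0,6],0],[[0,0,0],[0,0,4],0],[[0,0,0],[0,0,1],0],[[0,0,0],[0,0,0],0]]'
python3 chk.py w15.png
python3 - <<'E'
from h import *
p=shot('scene'); overlay(p,'s15.png',[],(270,130,370,230),6)
E
```

```text
t: 22.07
ee_pos: [556.2, 319.9, 95.9]
orientation: [1.975, 2.436, 0.01]
ft_force: [0.2, -0.8, -0.6]
width: 29.2
t 22.12 now [556.2 319.9  96. ] yaw 101.91 F [ 0.2  0.9 -0.3] w 29.3
[[[0.001,0.0,0.0],[-0.1,-0.5,2.1],0],[[0.001,0.0,0.0],[-0.1,-0.6,2.1],0],[[0.001,0.0,0.0],[-0.1,-0.5,2.0],0],[[0.001,0.0,0.0],[-0.1,-0.5,2.1],0],[[0.001,0.0,0.0],[0.0,-0.6,2.0],0],[[0.001,0.0,0.0],[-0.1,-0.5,2.1],0],[[0.001,0.0,0.0],[0.0,-0.6,2.0],0],[[0.001,0.0,-0.001],[-0.1,-0.5,2.1],0],[[0.0,0.0,0.0],[0.0,-0.5,2.0],0],[[0.001,0.0,-0.001],[-0.1,-0.6,2.1],0]]
left 0.0 0.04
```

View pics/w15.png

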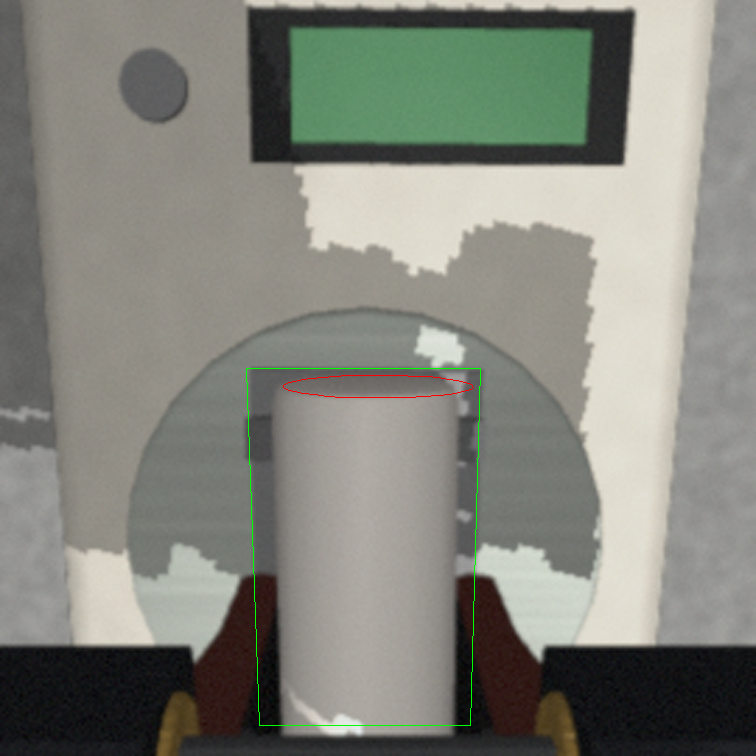

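View pics/s15.png

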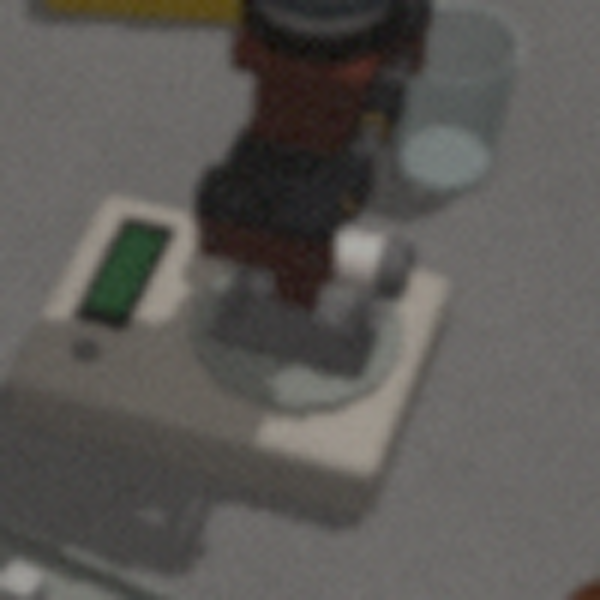

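```bash
python3 -m handwheel '[[[0.002,0,0],[0,-1.2,1],0],[[0.002,0,0],[0,-1.2,1],0],[[0.002,0,0],[-0.3,-1.2,2],0],[[0.002,0,0],[-0.3,-1.2,2],0],[[0,0,0],[0,-0.4,2],0],[[0,0,0],[0,0,2],0],[[0,0,0],[0,0,2],0],[[0,0,0],[0,0,0],0],[[0,0,0],[0,0,0],0],[[0,0,0],[0,0,0],0]]'
python3 chk.py w16.png
python3 - <<'E'
from h import *
p=shot('wrist'); np.savez('w16.npz',**{k:np.array(p[k]) for k in('pixels','camera_matrix','rvec','tvec')})
overlay(p,'w16b.png',[],(225,130,345,250),5.5)
E
```

```text
t: 23.0
ee_pos: [551.2, 318.6, 84.2]
orientation: [1.978, 2.439, 0.003]
ft_force: [-0.8, -0.0, -1.1]
width: 29.3
t 23.05 now [551.3 318.6  84.2] yaw 101.93 F [-0.7  0.9 -0.4] w 29.4
[[[0.0,0.0,0.0],[0.0,0.0,0.9],0],[[0.0,0.0,0.0],[0.0,0.0,0.9],0],[[0.0,0.0,0.0],[0.0,0.0,0.9],0],[[0.0,0.0,0.0],[0.0,0.0,0.9],0],[[0.0,0.0,0.0],[-0.1,0.0,0.9],0],[[0.0,0.0,0.0],[0.0,-0.1,0.9],0],[[0.001,0.0,0.0],[-0.1,0.0,0.9],0],[[0.0,0.0,0.0],[0.0,-0.1,0.8],0],[[0.001,0.0,-0.001],[-0.1,0.0,0.9],0],[[0.0,0.0,0.0],[0.0,-0.1,0.8],0]]
left 0.1 0.02
```

View pics/w16b.png

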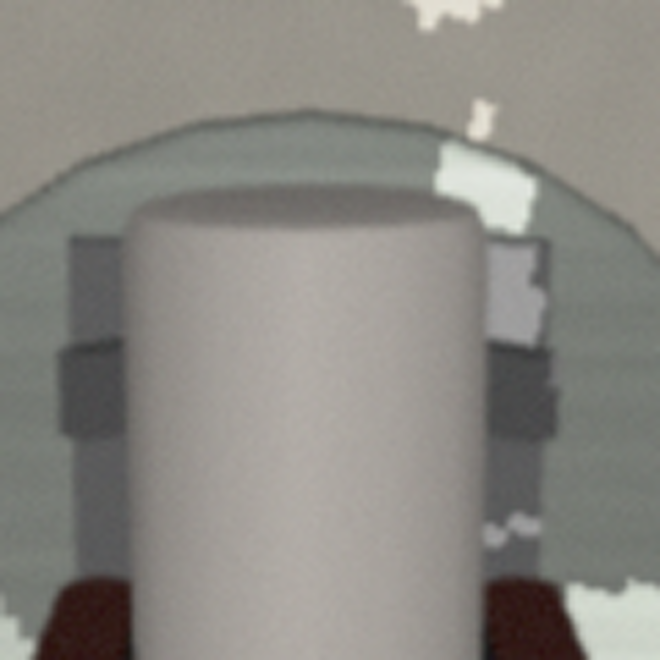

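```bash
python3 - <<'E'
from h import *
p=dict(np.load('w16.npz')); f=lambda x,y:(225+x/5.5-.5,130+y/5.5-.5)
a=np.radians(12); ax=np.array([np.cos(a),np.sin(a)])
s=lambda q,z: (px2w(p,f(*q),z)[:2]-[551.5,316.3])@ax
o=ctrl.get_obs(); print(o['ee_pos'], (np.array(o['ee_pos'][:2])-[551.5,316.3])@ax)
print('plate far edge (-42)',s((306,237),55),'saddle (-36,-28)',s((90,347),83),s((90,437),83),s((530,347),83),s((530,437),83))
print('tube end face side edges (-50)',s((130,207),93.8),s((482,207),93.8),'top',s((306,228),108.8),'bottom',s((306,185),78.8))
E
```

```text
[551.29765232 318.58885138  84.29853017] 0.27795306204233533
plate far edge (-42) -41.994317867475 saddle (-36,-28) -36.09931142122754 -27.869862911863535 -36.02640718771172 -27.797719741193685
tube end face side edges (-50) -49.78536066490601 -49.730324484365504 top -50.04209502718034 bottom -49.90657474956938
```

The alignment is excellent. Laterally, the tube centre is at column 307 and the saddle centre at 306.5. Axially, the tube end measures at −49.8 against −50, with the saddle at −36/−28 as specified. Lowering the last 9 mm.

```bash
python3 -m handwheel '[[[0,0,0],[0,0,1],0],[[0,0,0],[0,0,1.5],0],[[0,0,0],[0,0,1.5],0],[[0,0,0],[0,0,1.5],0],[[0,0,0],[0,0,1],0],[[0,0,0],[0,0,1],0],[[0,0,0],[0,0,0.5],0],[[0,0,0],[0,0,0],0],[[0,0,0],[0,0,0],0],[[0,0,0],[0,0,0],0]]'
```

```text
t: 23.93
ee_pos: [551.6, 318.8, 75.9]
orientation: [1.978, 2.439, 0.004]
ft_force: [-0.3, -0.0, -0.2]
width: 29.3
```

```bash
python3 -m handwheel '[[[0,0,0],[0,0,0.4],0],[[0,0,0],[0,0,0.4],0],[[0,0,0],[0,0,0],0],[[0,0,0],[0,0,0],0],[[0,0,0],[0,0,0],0],[[0,0,0],[0,0,0],0],[[0,0,0],[0,0,0],0],[[0,0,0],[0,0,0],0],[[0,0,0],[0,0,0],0],[[0,0,0],[0,0,0],0]]'; python3 - <<'E'
from h import *
p=shot('wrist'); overlay(p,'w17.png',[],(225,130,345,250),5.5)
print([np.round(ctrl.get_obs()['ft_force'],1)])
E
```

```text
t: 24.77
ee_pos: [551.6, 318.8, 75.8]
orientation: [1.978, 2.439, 0.004]
ft_force: [-1.4, -0.0, 1.0]
width: 29.3
[array([-1.7, -0.2,  1.5])]
```

View pics/w17.png

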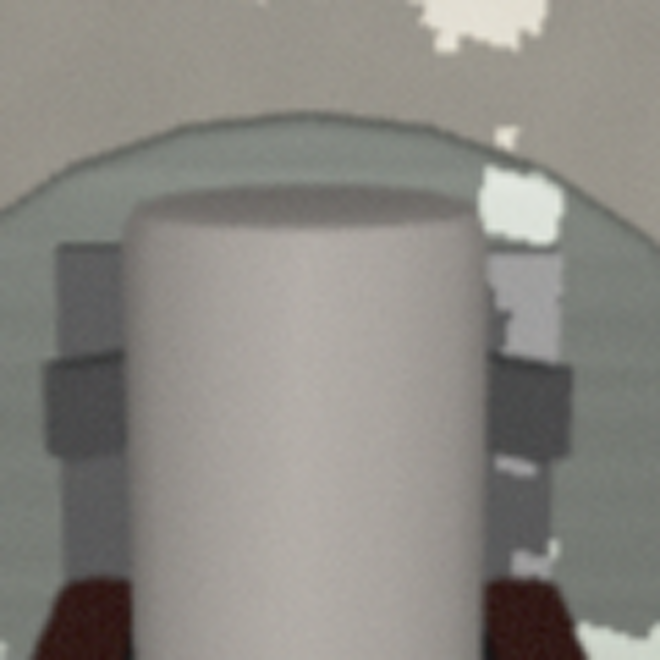

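Seated: there is an upward contact force of about 1.5 N and z has stopped at the expected height. Releasing and rising.

```bash
python3 -m handwheel '[[[0,0,0],[0,0,0],0.45],[[0,0,0],[0,0,0],0.5],[[0,0,0],[0,0,0],0.5],[[0,0,0],[0,0,0],0.5],[[0,0,0],[0,0,0],0.5],[[0,0,0],[0,0,0],0.5],[[0,0,0],[0,0,-5],0.5],[[0,0,0],[0,0,-8],0.5],[[0,0,0],[0,0,-12],0.5],[[0,0,0],[0,0,-15],0.5]]' && python3 -m handwheel '[[[0,0,0],[0,2,-18],0.5],[[0,0,0],[0,5,-18],0.5],[[0,0,0],[0,10,-18],0.5],[[0,0,0],[0,15,-18],0.5],[[0,0,0],[0,15,-15],0.5],[[0,0,0],[0,15,-12],0.5],[[0,0,0],[0,15,-8],0.5],[[0,0,0],[0,12,-4],0.5],[[0,0,0],[0,6,0],0.5],[[0,0,0],[0,0,0],0.5]]'
python3 - <<'E'
from h import *
p=shot('wrist'); np.savez('w18.npz',**{k:np.array(p[k]) for k in('pixels','camera_matrix','rvec','tvec')})
c=pose(551.5,316.3,85,12); look(p,'short_tube')
overlay(p,'w18.png',[(c(rect(0,0,84,50,-30)),G),(c(rect(0,0,100,30,0)),Rd)],(150,0,450,290),2.6)
p=shot('scene','s18.png')
E
```

```text
t: 25.65
ee_pos: [549.9, 317.8, 115.0]
orientation: [-1.978, -2.44, 0.004]
ft_force: [0.1, 0.4, 0.1]
width: 43.6
t: 26.48
ee_pos: [648.1, 339.3, 251.1]
orientation: [1.974, 2.436, 0.019]
ft_force: [-0.4, -0.6, 0.6]
width: 44.3
short_tube look_for 0.72 [550.8 319.6 100. ] px [283.  88.]
short_tube spot_point 0.73 [554.1 318.6  84.1] px [281.  93.]
short_tube spot_point 0.45 [528.7  96.3  -1.1] px [94. 34.]
```

View pics/w18.png

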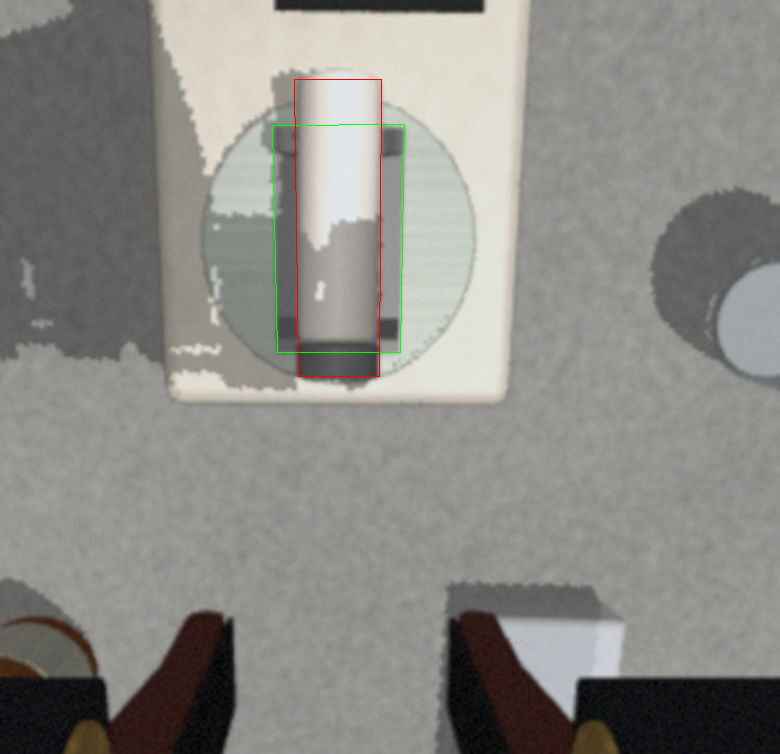

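View pics/s18.png

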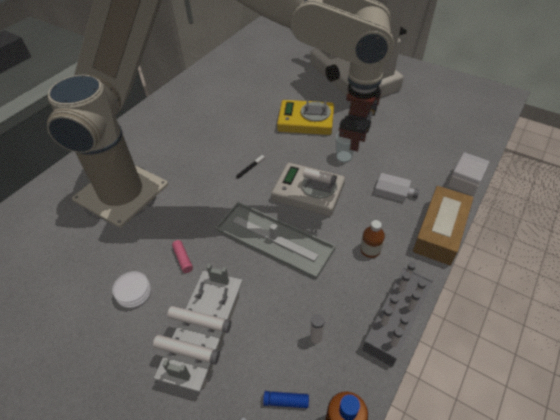

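The tube lies in both saddles and overshoots the plate equally at each end (rows 73 and 383 about the overlay's 79 and 377). The scene picture shows the bar flat in the tray, post up at (270,230), both long tubes in the mixer, and the arm clear. Handing in.

```bash
python3 -m handwheel '[[[0,0,0],[0,0,0],0.5],[[0,0,0],[0,0,0],0.5],[[0,0,0],[0,0,0],0.5],[[0,0,0],[0,0,0],0.5],[[0,0,0],[0,0,0],0.5],[[0,0,0],[0,0,0],0.5],[[0,0,0],[0,0,0],0.5],[[0,0,0],[0,0,0],0.5],[[0,0,0],[0,0,0],0.5],[[0,0,0],[0,0,0],0.5]]' && python3 -c "
from workcell import ctrl
print(ctrl.close_job())"
```

```text
t: 27.52
ee_pos: [642.8, 338.3, 246.9]
orientation: [1.975, 2.441, 0.007]
ft_force: [-0.6, -0.4, -0.6]
width: 43.8
the job is handed in; nothing more can be done
None
```

The job is done and handed in at about 27.5 s. I lifted the bar out of its brackets and laid it flat, grip up, near the middle of the tray. Then I took the short tube from the mixer's +y slot and seated it in the V cradle on the white balance.

**Last checks:**
- **Tube:** the wrist view just before it was set down had it centred to about 0.3 mm along its axis and under 1 mm sideways. After release it overhung the plate equally at both ends.
- **Everything else:** the final scene picture shows the bar flat in the tray, both long tubes still in the mixer, and the arm clear of everything. The forces I read stayed within a few newtons.

**What disagreed:**
- **Yaw from the top view:** it read the mixer as 14.5° and the cradle as 8°. The wrist camera gave 16.8° and 12°, and both grasps and fits bore the wrist values out.
- **Wrist camera offset:** the wrist camera was about 2 mm off sideways. I corrected for this by aligning the tube directly against the saddle.
- **Bar in the tray:** I judged its position from pictures only and did not measure it to the millimetre.

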